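# Clamp a drawer front back on

### The job

The front of the clear organiser drawer has fresh glue on it and stands just off the drawer, between the jaws of the trigger bar clamp that lies on its side. Pump the clamp's trigger against its grip until the jaw has pushed the front fully home on the drawer and its soft pad is pressed in about 4 mm, no harder, or the plastic cracks. Finish holding the trigger squeezed just so, with the clamp lying flat; move the jaw with the trigger only, and leave everything else where it stands.

Things in the scene. Friction and masses are not known exactly. Their poses are not given: they have to be found in the camera images.
- clamp_squeeze (a point): where to squeeze the loose black bar clamp that lies on its side (36 mm thick, 0.7 kg, 300 mm steel bar): midway between the grip's back and the released trigger's front, 18 mm up, each 28 mm away along y (56 mm over both, 36 mm when fully squeezed). Axes, level: x from the grip to the jaws, y along the bar from head to far jaw; z up. One finger goes down behind the grip, one before the trigger
- grip_middle (a point): middle of the clamp's black pistol grip (22 mm in y, 32 mm high, 100 mm long in x, flared butt at its -x end), 14 mm to -x and 17 mm to -y of the squeeze point; clamp axes. At least 40 mm is free behind the grip and before the trigger
- clamp_trigger: the grey trigger, 12 mm thick in y, 26 mm high; origin on its pivot, 84 mm to +x and 10 mm to +y of the squeeze point. It reaches from 20 mm on the +x side of the squeeze point to 55 mm on its -x side, where it ends in a toe
- trigger_pull (a joint): trigger angle, rad: 0 released, 0.235 fully squeezed; a spring (2 N at the squeeze point) brings it back. 1 mm of finger closing is about 0.012 rad. The clamp slides to centre itself between closing fingers, so open them to about 80 mm to let the trigger right back (or re-centre)
- clamp_bar: toothed steel bar with the black far jaw; slides to -y, towards the head. Origin: on the surface under the bar, in line with the head pad's face, while the jaw is wide open. Its brake holds it where it was brought, within 1.5 mm, but against only 4 N, so real pressure lasts only while the trigger is held
- jaw_travel (a joint): how far the far jaw has come in, m: 0 wide open (135 mm between pad faces; 105 mm when it meets the closed-up drawer and front), at most 0.045. A pawl on 4.5 mm teeth drives it inward only: about the first half of each squeeze is slack (the first squeeze less), the rest brings the jaw in 0.038 m per rad, so about 4.5 mm a full squeeze (at most 9 mm); let the trigger right back to catch the next tooth
- clamp_pad: soft black pad on the far jaw, 30 x 26 mm face, standing 17 mm out from the jaw; origin at the centre of its face, which looks to the clamp's -y
- pad_press (a joint): how far the far jaw's pad is pressed in, m: 0 free, at most 0.010; its spring is 3.5 N per mm, so 4 mm is 14 N on the drawer front, and beyond 7.4 mm (26 N) the plastic cracks
- head_pad_face (a point): centre of the face of the head's own hard pad (looks to +y), 18 mm up; clamp axes. It is 113 mm to +x and 40 mm to +y of the squeeze point
- drawer: clear plastic drawer, loose, 72 mm (x) x 95 mm (y) x 46 mm, walls 3 mm; origin under its centre; its back wall stands 1 to 6 mm off the head's pad, its y runs as the clamp's y to the end where the front goes
- drawer_open_end (a point): centre of the drawer's end face that takes the front, 23 mm up; drawer's axes
- drawer_front: white plastic drawer front, loose, standing on edge: 78 mm (x) x 10 mm (y) x 50 mm, with a small finger pull on its outer top edge; origin under the middle of its back face, y outward, away from the drawer
- front_back_face (a point): point on the front's back face, 23 mm up, that meets the drawer's end face; it starts 3 to 7 mm off it
- glue_bottle: bystander: small white glue bottle, 33 mm across, 90 mm tall, about 160 mm to +y of the squeeze point; origin under its centre
- scourer_dish: bystander: steel dish, 90 mm across, 24 mm high, behind the clamp's head; origin under its centre
- plunger_cup: bystander: black plunger cup, 116 mm across, 85 mm tall; origin under its centre
- dustpan: bystander: yellow dustpan, 200 x 210 mm, 42 mm high, handle to its -x; origin under the pan's centre
- spray_bottle: bystander: red spray bottle with trigger head, 76 mm across, 236 mm tall; origin under its centre
- dish_brush: bystander: dish brush lying down, to the left of the clamp
- tablet_tin: bystander: plain metal tin, 84 mm across, 50 mm tall; origin under its centre
Not all that is in view belongs to the job. What is shaped like the drawer_front but black or red is not meant.

How it is judged (in metres and radians):
On the way:
1. the jaw has pushed the front up against the drawer (y of front_back_face in the frame of drawer_open_end below 0.002 m and contact force between clamp_pad and drawer_front above 0.3 N), for 0.1 s.
At the end, for the whole second after the job is handed in: the robot's fingers are squeezing the trigger (over 0.03 rad, over 1.5 N on it); the far jaw's pad presses the drawer front with 7 to 22 N; the front sits against the drawer's end within 2 mm, within 8 mm sideways, square within 0.05 rad and upright; the clamp lies flat and the drawer is at rest (contact force between clamp_pad and drawer_front between 7 and 22 N and value of joint trigger_pull above 0.03 rad and contact force between the fingers and clamp_trigger above 1.5 N and y of front_back_face in the frame of drawer_open_end below 0.002 m and x of front_back_face in the frame of drawer_open_end between -0.008 and 0.008 m and angle between the y axis of drawer_front and the y axis of drawer, either way round below 0.05 rad and angle between drawer_front's own z axis and vertical below 0.08 rad and angle between clamp_squeeze's own z axis and vertical below 0.1 rad and height (world z) of clamp_squeeze below 0.026 m and linear speed of drawer below 0.02 m/s); the arm keeps its last pose, push and grip.
It fails at once if the drawer front is pressed with more than 26 N and cracks (contact force between clamp_pad and drawer_front above 26 N).
It fails at once if the robot pushes the bar or jaw itself, the drawer or its front (contact force between any of the arm, the fingers and clamp_bar above 3 N or contact force between any of the arm, the fingers and drawer above 2 N or contact force between any of the arm, the fingers and drawer_front above 2 N).
It fails at once if the clamp is lifted or tipped (height (world z) of clamp_squeeze above 0.05 m or angle between clamp_squeeze's own z axis and vertical above 0.35 rad).
It fails at once if another thing is moved (distance of any of glue_bottle, scourer_dish, plunger_cup, dustpan, spray_bottle, dish_brush, tablet_tin from where it was at the start of the episode above 0.03 m).
It also fails if it takes over 61 s, if anything falls off the work surface, if the arm or the gripper's body presses on something with over 40 N, if the wrist force passes 120 N, or if a joint passes its speed limit or range.

### The arm

A 6-joint arm with a two-finger parallel gripper is mounted at the origin on the work surface. World frame = base frame: x ahead of the robot, y to its left, z up, the work surface at z = 0. Lengths are in m, angles in degrees, forces in N, time in s.
With the tool pointing down it reaches from about 0.25 to 0.725 m from the base axis. Payload 4 kg.
Tool frame: the origin (TCP) lies midway between the tips of the shut fingers; the grasp point (between the pads) lies 19 mm behind it; x points along the fingers, z is the direction in which the jaws open and shut, and the axes are right-handed (so a half turn about x gives the same grasp; the last joint's range is limited). The gripper opens to 85 mm and grips with 20 to 120 N. Pads are 22 mm wide; open, the fingers measure 114 mm over their backs; the gripper's body (76 mm by 85 mm) begins 54 mm behind the grasp point. The pads swing forward as they close: fully open they stand 13 mm farther back than shut.
Start: joints at [-72.708, 13.785, 0.286, 76.501, 0, 90], TCP at [0.149, -0.477, 0.231] pointing down, gripper open.
Joint ranges: [-155.79, 155.79], [-60.16, 107.12], [-62.33, 73.08], [-114, 123.19], [-81.49, 82.49], [-180, 180]. Speed limits (degrees/s): [159.86, 159.86, 180, 180, 180, 180].

### API

Orientations are given as a 3x3 rotation matrix whose columns are the frame's x, y, z axes.
In Python, from plant import * gives the robot as it stands.
- The arm moves only by the tool carry_out, never from a script. Its argument "commands" is a list of rows, each a list of 7 numbers: the shift along the tool's x, y, z in cm, then the turn, a rotation vector about the tool's x, y, z in rad, then the closure in counts, from 0 (fully open) to 255 (shut). In form: [[tx, ty, tz, rx, ry, rz, claw], ...]. A call has exactly 5 rows; each row shifts and turns the commanded pose from where the row before left it, along the tool's axes as they then stand; what a row does not reach is not made up. A row lasts 1/12 s, in which the tool goes at most 41.7 mm and 7.16 degrees, less where a joint would pass 70% of its speed; a pose out of reach is approached as far as the arm can. A call is refused whole if a number of a shift passes 4.17 or a number of a turn 0.125, either way. A call with a gripper value outside its range is refused whole. The fingers move at their own pace and stop on an object; "squeeze" is the grip in N (left out, the last holds). Time passes only in rows, so rows that do not move let the fingers close, or fill a call up. It gives the time, the measured TCP pose, the force and the opening at its end, in the units of the state.
- get_state(): the state, without advancing time (a new reading comes with each control period).
- get_image(name): name is "scene" or "top" or "wrist"; returns a dict with "image" (420x560x3 uint8, red, green, blue), "vertical_fov" (degrees; the focal length in pixels is half the picture's height over the tangent of half this angle, whatever the lens; pixels are square), "cx", "cy" (the principal point, pixels), "view" (4x4, takes a point from world to camera coordinates); the wrist camera has in their place "tool_from_camera" (4x4, takes a point from camera to tool coordinates, whose origin is the TCP and whose axes are the tool frame's). Camera axes: x right, y up, looking along -z (the intrinsics and any distortion apply to the point x, -y, -z); pixel columns grow to the right and rows downward; lengths in m; the calibration is good to about 2 mm. A picture is of the moment at which its call begins: read the wrist's pose just before it. There is no depth.
- finish_job(): hands the job in, once; it reports no verdict.
The state is a dict: "time": time; "q": joint angles; "qd": joint speeds; "effort": joint torques, N m; "tool_pos": TCP position; "orientation": TCP orientation; "ft_force": force on the tool from outside, world axes, zero at the start; "ft_torque": the same for the moment, N m; "width": finger opening in m.
Only numpy, scipy, OpenCV 4.12 (cv2) and the standard library are available. Lean on these libraries where they do the work, as an engineer would, in place of code of your own. Each camera call takes 0.05 s, during which the arm holds its last target.

## Working session

There is one attempt and no reset: what is moved stays moved. The work goes in short steps, Python scripts to look and compute and a tool call to move; the robot and the scene stay as the last step left them, time stands still between calls to the robot, and variables do not carry over. Pictures are saved under pics/ and viewed, and the job is handed in when it is done.

Besides the shell and the picture viewer there is one more tool, called by a JSON object that holds its "method" and its "body", one argument or row to a line. carry_out: Moves the arm, as the interface text tells. Its arguments: {"type":"object","properties":{"commands":{"type":"array"},"squeeze":{"type":"number"}},"required":["commands"]}

```bash
ls; mkdir -p pics; python3 - <<'E'
from plant import *
import cv2,numpy as np
s=get_state();print(s)
for n in ["scene","top","wrist"]:
    d=get_image(n);cv2.imwrite(f"pics/{n}0.png",cv2.cvtColor(d["image"],cv2.COLOR_RGB2BGR))
    print(n,{k:v for k,v in d.items() if k!="image"})
E
```

```text
pics
{'time': 0.0, 'q': array([-7.27082575e+01,  1.38343169e+01,  2.12047365e-01,  7.65015425e+01,
        2.81908770e-04,  9.00017535e+01]), 'qd': array([ 0.01394421, -0.03026679, -0.03644797, -0.01518681, -0.00563232,
        0.00352098]), 'effort': array([ 3.51289000e-04, -3.72318721e+01,  2.52406955e+01,  1.71323150e-02,
        5.09917697e-05,  8.71852563e-06]), 'tool_pos': array([ 0.1484281 , -0.47678475,  0.2303834 ]), 'orientation': array([[-6.37609966e-04,  9.54812747e-01,  2.97207355e-01],
       [ 2.06472276e-03,  2.97208039e-01, -9.54810514e-01],
       [-9.99997665e-01,  4.85409243e-06, -2.16092642e-03]]), 'ft_force': array([0.40696075, 0.37215238, 0.81038304]), 'ft_torque': array([-0.0173485 , -0.03094725, -0.02071436]), 'width': 0.08544847369989407}
scene {'vertical_fov': 51.19696887943622, 'cx': 282.5862804462308, 'cy': 211.68589292994503, 'view': array([[ 0.56430252,  0.82549286,  0.0111447 , -0.31001941],
       [-0.68498587,  0.46063214,  0.56445761,  0.3227769 ],
       [ 0.46082212, -0.32615881,  0.82538682, -1.46729229],
       [ 0.        ,  0.        ,  0.        ,  1.        ]])}
top {'vertical_fov': 49.271201295234775, 'cx': 288.682863002136, 'cy': 207.57485535628408, 'view': array([[-0.02648206, -0.99936208, -0.02396113,  0.03402899],
       [ 0.99465689, -0.02873479,  0.09915631, -0.53289149],
       [-0.09978158, -0.02120724,  0.99478334, -1.22448717],
       [ 0.        ,  0.        ,  0.        ,  1.        ]])}
wrist {'vertical_fov': 61.11075203269769, 'cx': 280.4279922811826, 'cy': 208.1849748429921, 'tool_from_camera': array([[ 1.18193946e-04,  3.06451153e-01, -9.51886378e-01,
        -1.43175137e-01],
       [-2.19452037e-04,  9.51886370e-01,  3.06451123e-01,
         7.80817642e-02],
       [ 9.99999969e-01,  1.72672737e-04,  1.79758536e-04,
        -1.11043153e-03],
       [ 0.00000000e+00,  0.00000000e+00,  0.00000000e+00,
         1.00000000e+00]])}
```

View pics/scene0.png

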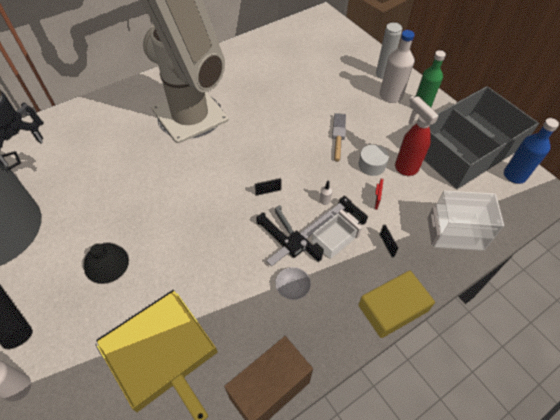

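View pics/top0.png

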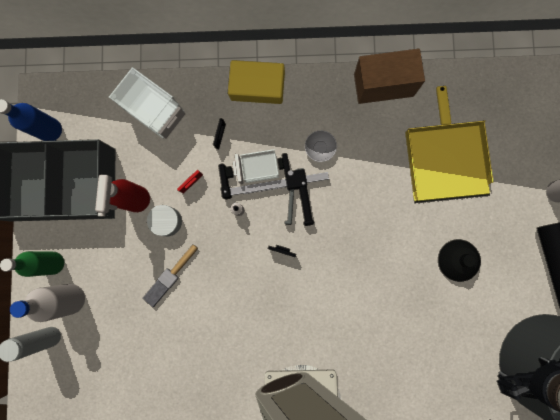

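View pics/wrist0.png

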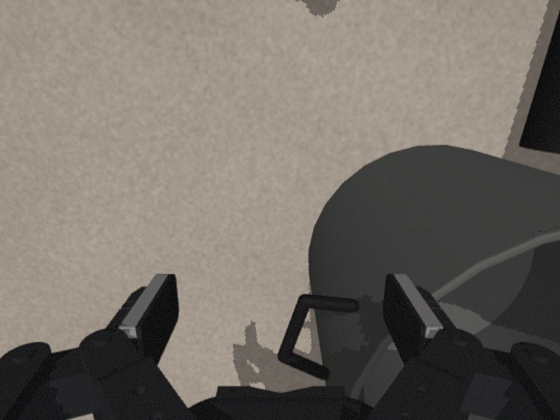

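The scene shows the clamp: in the top view the head is at about (297,180), the grip runs to (308,222), the grey trigger to (291,222), and the far jaw is at (225,180). The white front is at (238,170). I'll enlarge that area.

```bash
cat > h.py <<'E'
import cv2,numpy as np
from plant import *
def K(d):
    h,w=d["image"].shape[:2]; f=h/2/np.tan(np.radians(d["vertical_fov"])/2); return f,d["cx"],d["cy"]
def camw(d,s=None):
    if "view" in d: return np.linalg.inv(d["view"])
    T=np.eye(4);T[:3,:3]=s["orientation"];T[:3,3]=s["tool_pos"]
    return T@d["tool_from_camera"]
def ray(d,uv,z,s=None):
    f,cx,cy=K(d);T=camw(d,s)
    r=T[:3,:3]@np.array([(uv[0]-cx)/f,-(uv[1]-cy)/f,-1]);o=T[:3,3]
    return o+r*(z-o[2])/r[2]
def proj(d,p,s=None):
    f,cx,cy=K(d);c=np.linalg.inv(camw(d,s))@np.append(p,1)
    return np.array([cx+f*c[0]/-c[2],cy+f*c[1]/c[2]])
def crop(img,x0,y0,x1,y1,k,name):
    c=cv2.resize(img[y0:y1,x0:x1],None,fx=k,fy=k,interpolation=cv2.INTER_CUBIC)
    cv2.imwrite("pics/"+name,cv2.cvtColor(c,cv2.COLOR_RGB2BGR))
E
python3 - <<'E'
from h import *
d=get_image("top");crop(d["image"],205,130,345,235,5,"topc.png")
d=get_image("scene");crop(d["image"],245,170,385,275,5,"scenec.png")
E
```

```text
(no output)
```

View pics/topc.png

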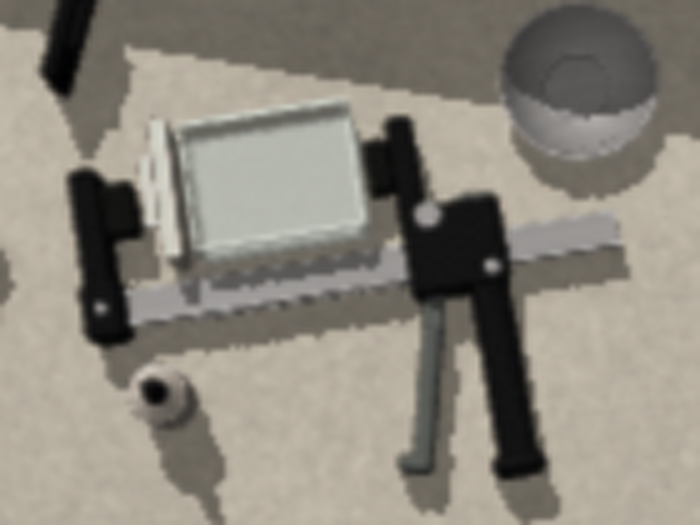

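View pics/scenec.png

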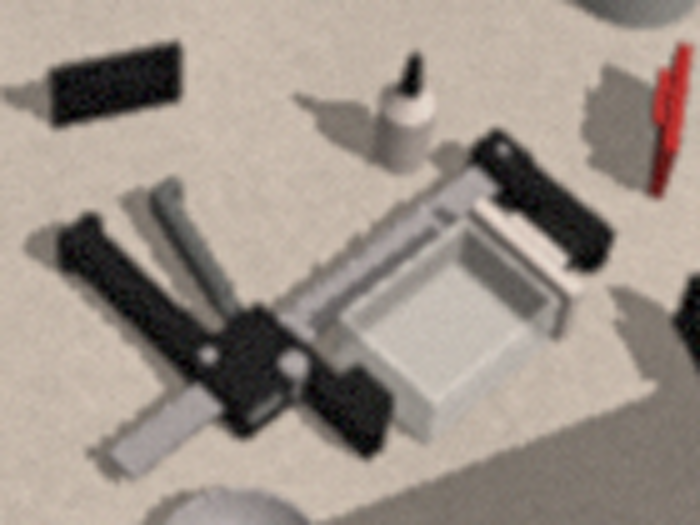

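```bash
python3 - <<'E'
from h import *
d=get_image("top")
P=lambda x,y,z: ray(d,(205+x/5,130+y/5),z)
g1=P(489,289,.034);g2=P(516,448,.034);butt=P(519,470,.034)
print("grip",g1,g2,butt)
print("trig",P(433,310,.031),P(422,440,.031),P(416,468,.031))
b1=P(135,315,.025);b2=P(620,229,.025);print("bar",b1,b2,b1-b2, np.linalg.norm(b1-b2))
ax=(g1-g2)[:2];ax/=np.linalg.norm(ax);print("clampx yaw grip",np.degrees(np.arctan2(ax[1],ax[0])))
by=(b1-b2);print("clampx yaw bar",np.degrees(np.arctan2(by[1],by[0]))-90)
print("gripwidth",np.linalg.norm(P(487,370,.034)-P(518,365,.034)))
for nm,c in [("headpad face",(367,165)),("farpad face",(140,208))]: print(nm,P(*c,.031))
print("butt glue",P(155,385,.09),"dish",P(580,80,.024))
print("trig L/R toe",P(400,465,.031))
E
```

```text
grip [ 0.58597581 -0.02081189  0.034     ] [ 0.49868561 -0.03285074  0.034     ] [ 0.48671748 -0.03410532  0.034     ]
trig [0.57574247 0.01007455 0.031     ] [0.50470139 0.01798336 0.031     ] [0.48955824 0.02164613 0.031     ]
bar [0.57864978 0.17431197 0.025     ] [ 0.61840206 -0.09388128  0.025     ] [-0.03975228  0.26819325  0.        ] 0.2711233379060913
clampx yaw grip 7.852554500300879
clampx yaw bar 8.431138736287465
gripwidth 0.017059355147476855
headpad face [0.65726506 0.04420602 0.031     ]
farpad face [0.63715286 0.16983475 0.031     ]
butt glue [0.53276149 0.154929   0.09      ] dish [ 0.70277336 -0.07477186  0.024     ]
trig L/R toe [0.49143276 0.03029076 0.031     ]
```

Measured yaw is about 8.2° and the squeeze point is about (0.548, -0.010). The head pad, grip and toe estimates agree within 4 mm. I'll travel there at height.

{"method": "carry_out", "body": {
  "commands": [
    [0, 3.0, -1.8, 0, 0, 0, 0],
    [0, 3.4, -2.1, 0, 0, 0, 0],
    [0, 3.4, -2.1, 0, 0, 0, 0],
    [0, 3.4, -2.1, 0, 0, 0, 0],
    [0, 3.4, -2.1, 0, 0, 0, 0]
  ],
  "squeeze": 20
}}

```text
time: 0.72
tool_pos: [0.2775, -0.3292, 0.2313]
orientation: [[0.0, 0.955, 0.296], [-0.0, 0.296, -0.955], [-1.0, 0.0, 0.0]]
ft_force: [0.9, -0.0, -0.2]
width: 0.0851
```

{"method": "carry_out", "body": {
  "commands": [
    [0, 3.4, -2.1, 0, 0, 0, 0],
    [0, 3.4, -2.1, 0, 0, 0, 0],
    [0, 3.4, -2.1, 0, 0, 0, 0],
    [0, 3.4, -2.1, 0, 0, 0, 0],
    [0, 3.4, -2.1, 0, 0, 0, 0]
  ]
}}

```text
time: 1.13
tool_pos: [0.4089, -0.1782, 0.2315]
orientation: [[0.001, 0.955, 0.297], [-0.0, 0.297, -0.955], [-1.0, 0.0, 0.001]]
ft_force: [0.0, -0.4, -0.4]
width: 0.0851
```

{"method": "carry_out", "body": {
  "commands": [
    [0, 3.4, -2.1, 0, 0, 0, 0],
    [0, 3.4, -2.1, 0, 0, 0, 0],
    [0, 3.4, -2.1, 0.05, 0, 0, 0],
    [0, 3.0, -1.8, 0.055, 0, 0, 0],
    [0, 0, 0, 0.055, 0, 0, 0]
  ]
}}

```text
time: 1.55
tool_pos: [0.515, -0.0599, 0.2307]
orientation: [[0.002, 0.989, 0.145], [0.002, 0.145, -0.989], [-1.0, 0.003, -0.001]]
ft_force: [1.0, -1.6, -0.5]
width: 0.0855
```

```bash
python3 - <<'E'
from h import *
s=get_state();print(s["time"],s["tool_pos"],s["orientation"].round(3),s["width"])
d=get_image("wrist");crop(d["image"],0,0,560,420,1.4,"w1.png")
for n,p in dict(sq=(.548,-.010,.034),grip=(.536,-.027,.034),head=(.657,.044,.034)).items(): print(n,proj(d,p,s)*1.4)
E
```

```text
1.55 [ 0.51503048 -0.05992337  0.23071358] [[ 0.002  0.989  0.145]
 [ 0.002  0.145 -0.989]
 [-1.     0.003 -0.001]] 0.0855120303594125
sq [328.4037688  191.25508148]
grip [351.32341068 212.55848919]
head [258.50809872  -3.17864386]
```

View pics/w1.png

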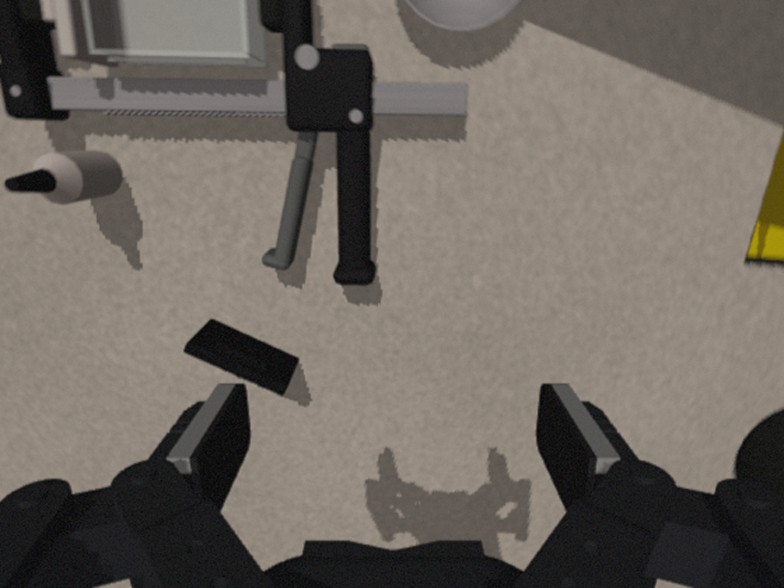

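The wrist view shows the grip from (352,130) to butt (355,270), trigger toe at (278,260), and a level bar, so the yaw is aligned. I'll refine the squeeze point from this view.

```bash
python3 - <<'E'
from h import *
s=get_state();d=get_image("wrist")
crop(d["image"],170,20,290,215,4,"w1c.png")
P=lambda x,y,z: ray(d,(x/1.4,y/1.4),z,s)
for n,c in dict(gripR=(370,200,.034),gripL=(338,200,.034),buttend=(355,264,.034),trigF=(283,200,.031),toeEnd=(275,252,.031),b1=(50,95,.025),b2=(466,100,.025)).items(): print(n,P(*c))
E
```

```text
gripR [ 0.54386115 -0.04081948  0.034     ]
gripL [ 0.54078726 -0.01937824  0.034     ]
buttend [ 0.49801031 -0.03608897  0.034     ]
trigF [0.53502301 0.01806936 0.031     ]
toeEnd [0.49786553 0.02092221 0.031     ]
b1 [0.58044531 0.17499966 0.025     ]
b2 [ 0.61598104 -0.0944868   0.025     ]
```

View pics/w1c.png

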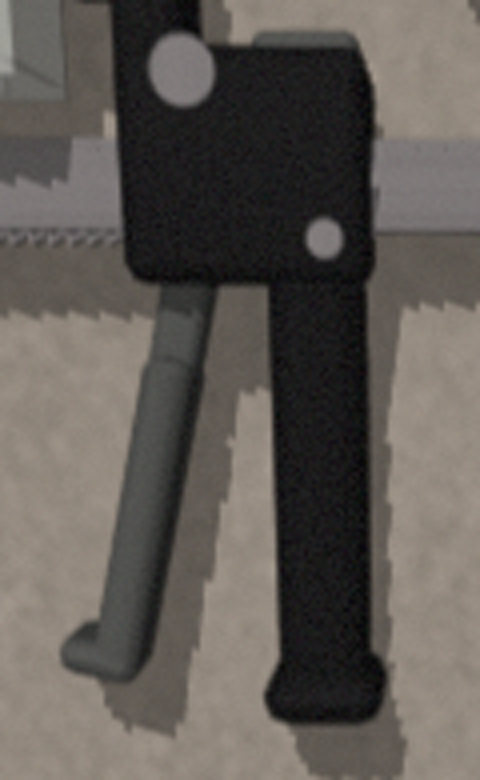

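{"method": "carry_out", "body": {
  "commands": [
    [0, 2.1, -2.2, 0, 0, 0, 0],
    [0, 2.1, -2.1, 0, 0, 0, 0],
    [3.0, 0, 0, 0, 0, 0, 0],
    [3.0, 0, 0, 0, 0, 0, 0],
    [3.0, 0, 0, 0, 0, 0, 0]
  ]
}}

```text
time: 2.07
tool_pos: [0.5467, -0.0166, 0.1409]
orientation: [[0.002, 0.99, 0.142], [-0.0, 0.142, -0.99], [-1.0, 0.002, 0.001]]
ft_force: [-0.2, 0.5, 0.0]
width: 0.0854
```

{"method": "carry_out", "body": {
  "commands": [
    [2.5, 0, 0, 0, 0, 0, 0],
    [1.5, 0, 0, 0, 0, 0, 0],
    [1.5, 0, 0, 0, 0, 0, 0],
    [0.5, 0, 0, 0, 0, 0, 0],
    [0, 0, 0, 0, 0, 0, 0]
  ]
}}

```text
time: 2.48
tool_pos: [0.5449, -0.0169, 0.08]
orientation: [[-0.004, 0.99, 0.141], [-0.0, 0.141, -0.99], [-1.0, -0.003, -0.0]]
ft_force: [0.6, -0.2, 0.1]
width: 0.0855
```

```bash
python3 - <<'E'
from h import *
s=get_state();print(s["time"],s["tool_pos"],s["orientation"].round(3),s["width"])
d=get_image("wrist");crop(d["image"],0,0,560,420,1.4,"w2.png")
E
```

```text
2.4833 [ 0.54489699 -0.0169334   0.08004432] [[-0.004  0.99   0.141]
 [-0.     0.141 -0.99 ]
 [-1.    -0.003 -0.   ]] 0.08545720361453789
```

View pics/w2.png

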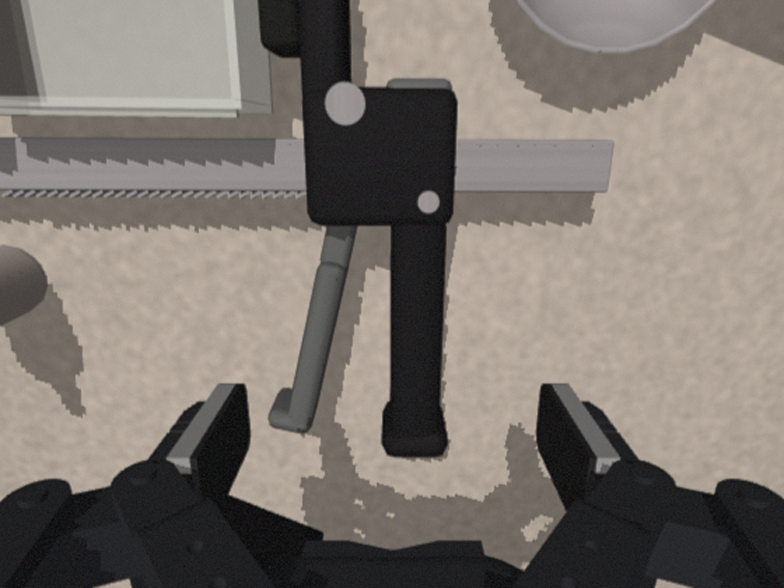

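The wrist view shows the grip from (418,225) to (415,440), with fingers at x≈245 and 540. Next I compute the offset to the squeeze point.

```bash
python3 - <<'E'
from h import *
s=get_state();d=get_image("wrist")
P=lambda x,y,z: ray(d,(x/1.4,y/1.4),z,s)
R=s["orientation"]
for n,c in dict(gripR=(446,330,.034),gripL=(391,330,.034),buttend=(415,440,.034),trigF=(306,330,.031),toeEnd=(290,418,.031)).items():
    p=P(*c); print(n,p.round(4),"tool(cm)",(R.T@(p-s["tool_pos"])*100).round(2))
E
```

```text
gripR [ 0.5488 -0.0375  0.034 ] tool(cm) [ 4.73 -0.01  2.09]
gripL [ 0.5456 -0.0151  0.034 ] tool(cm) [ 4.73 -0.01 -0.17]
buttend [ 0.4949 -0.033   0.034 ] tool(cm) [ 4.73 -5.28  0.89]
trigF [0.5394 0.02   0.031 ] tool(cm) [ 5.03 -0.13 -3.73]
toeEnd [0.4963 0.0233 0.031 ] tool(cm) [ 5.03 -4.35 -4.67]
```

{"method": "carry_out", "body": {
  "commands": [
    [0, 0.5, -0.4, 0, 0, 0, 0],
    [0, 0.5, -0.35, 0, 0, 0, 0],
    [1.5, 0, 0, 0, 0, 0, 0],
    [2.0, 0, 0, 0, 0, 0, 0],
    [1.5, 0, 0, 0, 0, 0, 0]
  ]
}}

```text
time: 3.0
tool_pos: [0.5569, -0.0066, 0.0316]
orientation: [[0.003, 0.99, 0.142], [0.0, 0.142, -0.99], [-1.0, 0.003, 0.0]]
ft_force: [-1.1, -0.2, 0.0]
width: 0.0851
```

{"method": "carry_out", "body": {
  "commands": [
    [1.0, 0, 0, 0, 0, 0, 0],
    [0.7, 0, 0, 0, 0, 0, 0],
    [0.5, 0, 0, 0, 0, 0, 0],
    [0.2, 0, 0, 0, 0, 0, 0],
    [0, 0, 0, 0, 0, 0, 0]
  ]
}}

```text
time: 3.42
tool_pos: [0.5558, -0.0071, 0.0074]
orientation: [[0.0, 0.99, 0.141], [0.0, 0.141, -0.99], [-1.0, 0.0, 0.0]]
ft_force: [0.4, 0.0, -0.2]
width: 0.0854
```

```bash
python3 - <<'E'
from h import *
s=get_state();print(s["time"],s["tool_pos"],s["ft_force"],s["width"])
d=get_image("wrist");crop(d["image"],0,0,560,420,1.4,"w3.png")
d=get_image("top");crop(d["image"],205,130,345,235,5,"t3.png")
E
```

```text
3.4167 [ 0.55576898 -0.00707692  0.00740513] [ 0.41976368  0.02938604 -0.22294667] 0.08540841088878207
```

View pics/w3.png

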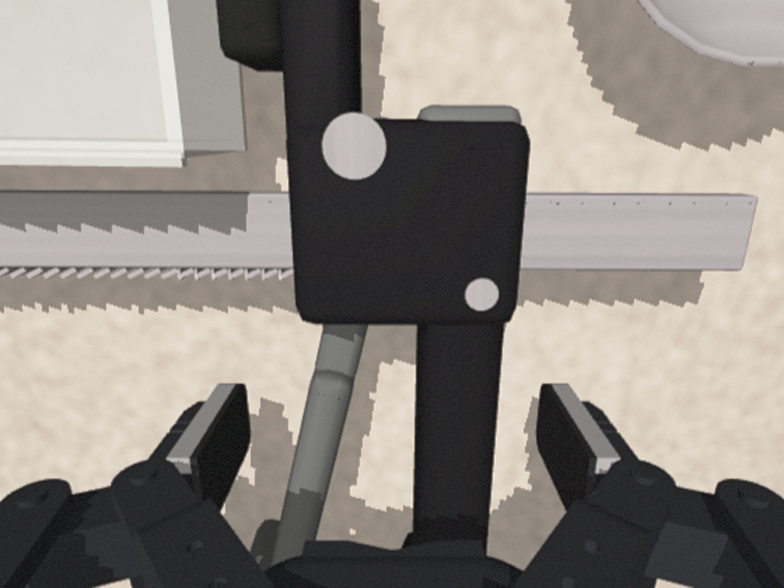

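View pics/t3.png

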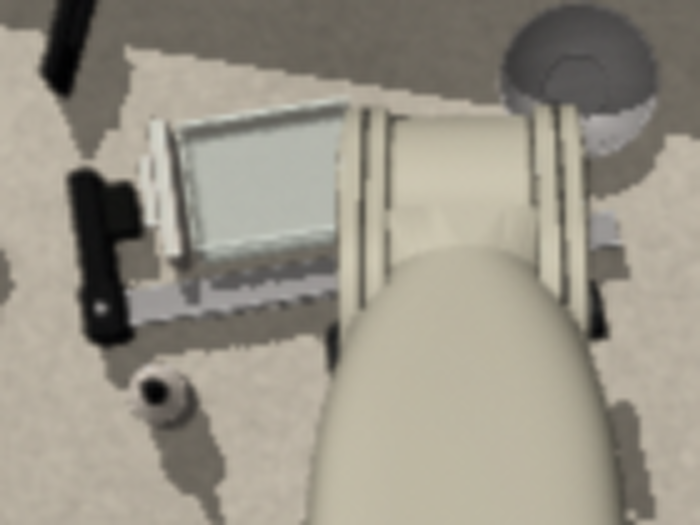

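The fingers straddle grip and trigger: left pad at (245,400), trigger at (320,400), grip at (455,400), right pad at (540,400). First part of the first pump.

{"method": "carry_out", "body": {
  "commands": [
    [0, 0, 0, 0, 0, 0, 40],
    [0, 0, 0, 0, 0, 0, 60],
    [0, 0, 0, 0, 0, 0, 80],
    [0, 0, 0, 0, 0, 0, 90],
    [0, 0, 0, 0, 0, 0, 90]
  ]
}}

```text
time: 3.93
tool_pos: [0.5559, -0.0079, 0.008]
orientation: [[0.001, 0.99, 0.141], [-0.001, 0.141, -0.99], [-1.0, 0.001, 0.001]]
ft_force: [-0.0, -3.9, 4.1]
width: 0.0551
```

```bash
cat > snap.py <<'E'
import sys
from h import *
n=sys.argv[1]
s=get_state();print(round(s["time"],2),s["tool_pos"].round(4),s["ft_force"].round(1),"w",round(s["width"]*1e3,2))
w=get_image("wrist");t=get_image("top")
a=cv2.resize(w["image"],None,fx=1.0,fy=1.0)
b=cv2.resize(t["image"][140:205,212:282],None,fx=6,fy=6,interpolation=cv2.INTER_CUBIC)
np.savez(f"pics/{n}.npz",w=w["image"],t=t["image"])
h=max(a.shape[0],b.shape[0]);o=np.zeros((h,560+240,3),np.uint8)
o[:420,:560]=a;b=cv2.resize(b,(240,223));o[:223,560:]=b
cv2.imwrite(f"pics/{n}.png",cv2.cvtColor(o,cv2.COLOR_RGB2BGR))
E
python3 snap.py p1a
```

```text
3.93 [ 0.5559 -0.0079  0.008 ] [-0.  -3.9  4.1] w 55.11
```

View pics/p1a.png

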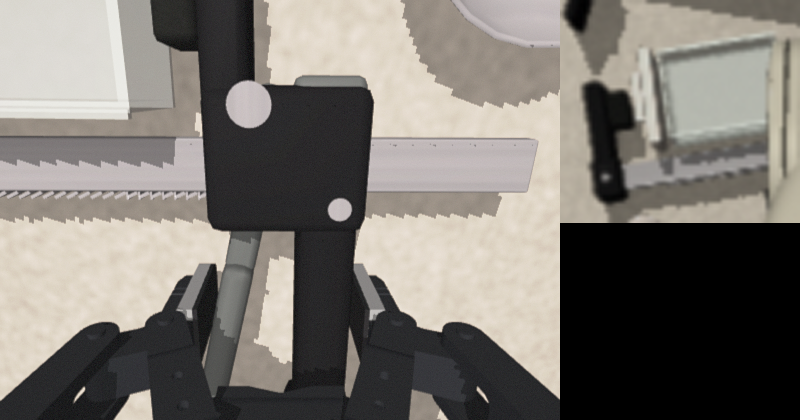

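{"method": "carry_out", "body": {
  "commands": [
    [0, 0, 0, 0, 0, 0, 105],
    [0, 0, 0, 0, 0, 0, 120],
    [0, 0, 0, 0, 0, 0, 135],
    [0, 0, 0, 0, 0, 0, 145],
    [0, 0, 0, 0, 0, 0, 145]
  ]
}}

```text
time: 4.45
tool_pos: [0.5569, -0.0093, 0.0089]
orientation: [[0.003, 0.99, 0.139], [-0.004, 0.139, -0.99], [-1.0, 0.003, 0.005]]
ft_force: [-0.8, -7.6, 8.8]
width: 0.037
```

```bash
python3 snap.py p1b
```

```text
4.45 [ 0.5569 -0.0093  0.0089] [-0.8 -7.6  8.8] w 36.97
```

View pics/p1b.png

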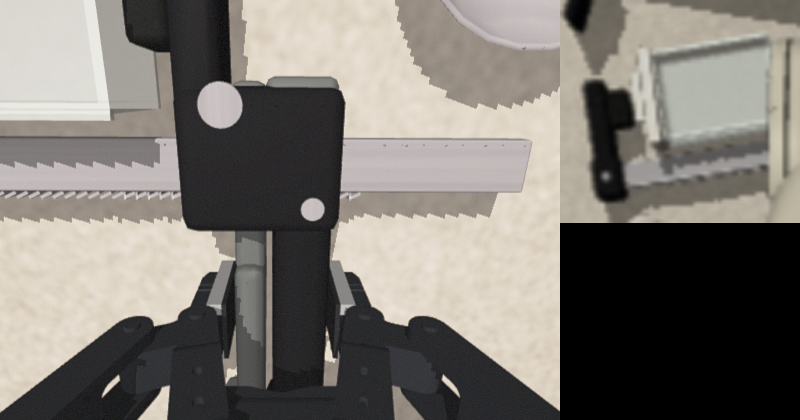

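```bash
cat >> snap.py <<'E'
# template tracking in the wrist picture: head corner region & bar tail
E
python3 - <<'E'
from h import *
d=get_image("wrist");f,cx,cy=K(d)
# camera height above table
for z0,h in((.0074,'a'),(.0089,'b')):
    print(z0, "cam z",z0+.1432)
H=.0089+.1432
# scale mm/px near centre: tilt 17.8deg; depth along optical axis for a point at row v
def px2y(u,v,z,zc):
    T=d["tool_from_camera"]
    r=T[:3,:3]@np.array([(u-cx)/f,-(v-cy)/f,-1]); o=T[:3,3]
    # plane at tool x = zc - z  (tool x down, tcp at zc)
    t=((zc-z)-o[0])/r[0]; p=o+t*r; return p*1000
for zc,rv,tail in ((.0074,(249/1,104),(538,140)),(.008,(249,104),(538,140)),(.0089,(220,104),(531,140))):
    a=px2y(*rv,.036,zc);b=px2y(*tail,.026,zc);print(a.round(1),b.round(1),(b-a)[2].round(2))
E
```

```text
0.0074 cam z 0.15059999999999998
0.0089 cam z 0.15209999999999999
[-28.6  74.9 -10.8] [-18.6  62.6  88.2] 98.98
[-28.   74.8 -10.8] [-18.   62.5  88.6] 99.46
[-27.1  74.8 -20. ] [-17.1  62.4  86.8] 106.81
```

{"method": "carry_out", "body": {
  "commands": [
    [0, 0, 0, 0, 0, 0, 110],
    [0, 0, 0, 0, 0, 0, 70],
    [0, 0, 0, 0, 0, 0, 30],
    [0, 0, 0, 0, 0, 0, 14],
    [0, 0, 0, 0, 0, 0, 14]
  ]
}}

```text
time: 5.02
tool_pos: [0.5549, -0.007, 0.0068]
orientation: [[-0.001, 0.99, 0.142], [-0.0, 0.142, -0.99], [-1.0, -0.001, 0.0]]
ft_force: [0.8, 0.2, 0.5]
width: 0.0812
```

```bash
python3 snap.py p1c
```

```text
5.02 [ 0.5549 -0.007   0.0068] [0.8 0.2 0.5] w 81.17
```

View pics/p1c.png

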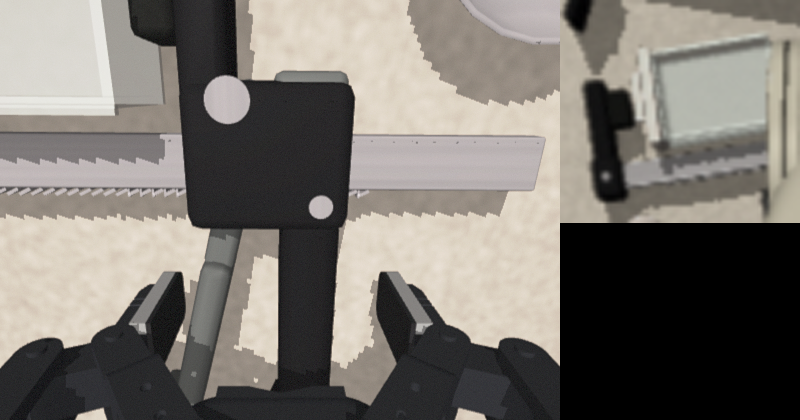

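{"method": "carry_out", "body": {
  "commands": [
    [0, 0, 0, 0, 0, 0, 50],
    [0, 0, 0, 0, 0, 0, 85],
    [0, 0, 0, 0, 0, 0, 120],
    [0, 0, 0, 0, 0, 0, 146],
    [0, 0, 0, 0, 0, 0, 146]
  ]
}}

```text
time: 5.53
tool_pos: [0.5562, -0.0088, 0.0083]
orientation: [[0.002, 0.99, 0.14], [-0.004, 0.14, -0.99], [-1.0, 0.001, 0.004]]
ft_force: [-0.7, -3.1, 6.1]
width: 0.0369
```

```bash
python3 snap.py p2b
```

```text
5.53 [ 0.5562 -0.0088  0.0083] [-0.7 -3.1  6.1] w 36.86
```

View pics/p2b.png

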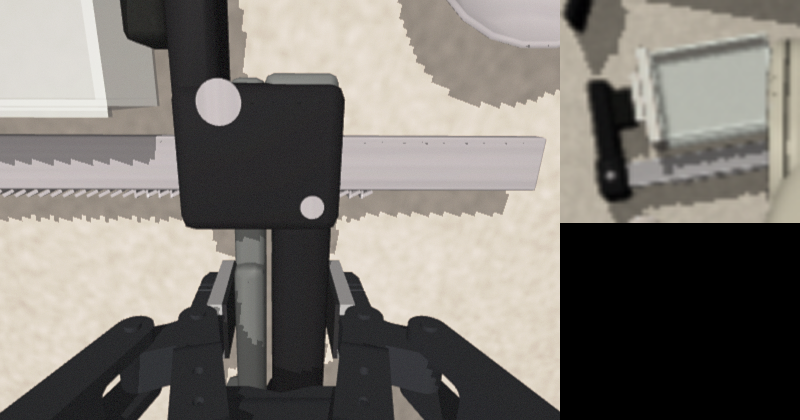

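{"method": "carry_out", "body": {
  "commands": [
    [0, 0, 0, 0, 0, 0, 110],
    [0, 0, 0, 0, 0, 0, 70],
    [0, 0, 0, 0, 0, 0, 30],
    [0, 0, 0, 0, 0, 0, 14],
    [0, 0, 0, 0, 0, 0, 14]
  ]
}}

```text
time: 6.05
tool_pos: [0.5553, -0.0075, 0.0071]
orientation: [[-0.0, 0.99, 0.141], [-0.001, 0.141, -0.99], [-1.0, -0.001, 0.001]]
ft_force: [-0.5, 0.3, -0.6]
width: 0.0806
```

{"method": "carry_out", "body": {
  "commands": [
    [0, 0, 0, 0, 0, 0, 50],
    [0, 0, 0, 0, 0, 0, 85],
    [0, 0, 0, 0, 0, 0, 120],
    [0, 0, 0, 0, 0, 0, 146],
    [0, 0, 0, 0, 0, 0, 146]
  ]
}}

```text
time: 6.47
tool_pos: [0.5561, -0.0087, 0.0082]
orientation: [[0.001, 0.99, 0.14], [-0.003, 0.14, -0.99], [-1.0, 0.001, 0.004]]
ft_force: [-0.2, -1.6, 5.5]
width: 0.0366
```

```bash
python3 snap.py p3b
python3 - <<'E'
from h import *
a=np.load("pics/p3b.npz")
b=np.load("pics/p2b.npz"); 
crop(a["t"],205,130,300,200,8,"t3b.png")
E
```

```text
6.47 [ 0.5561 -0.0087  0.0082] [-0.2 -1.6  5.5] w 36.6
```

View pics/p3b.png

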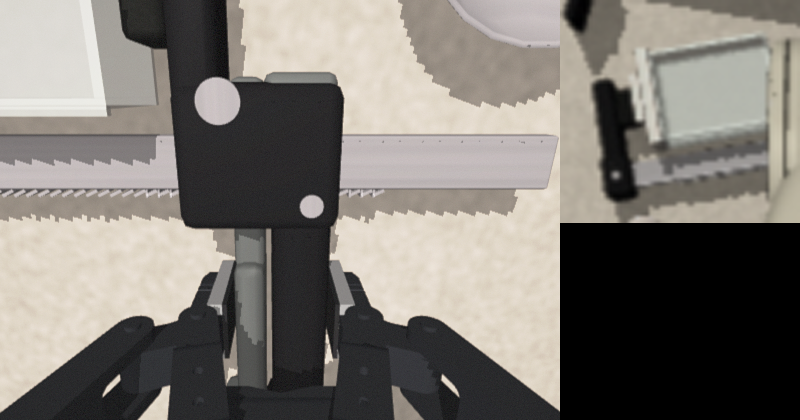

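View pics/t3b.png

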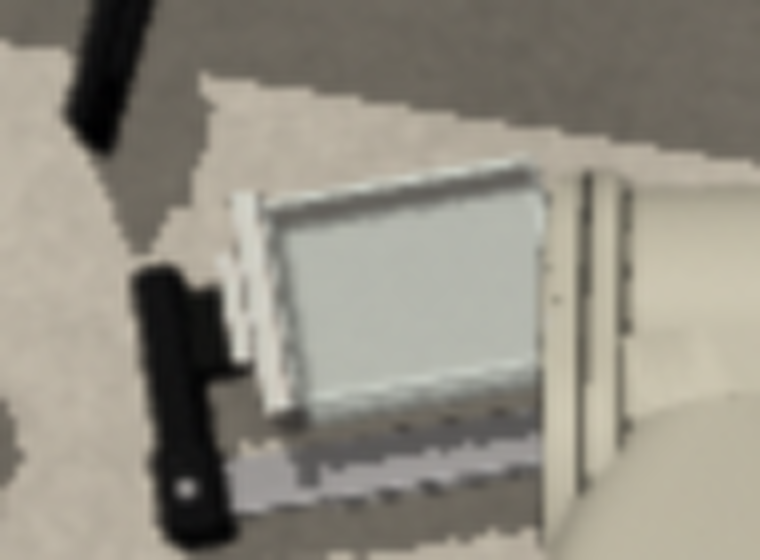

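```bash
cat > trav.py <<'E'
from h import *
def px(d,u,v,z,zc):
    f,cx,cy=K(d);T=d["tool_from_camera"]
    r=T[:3,:3]@np.array([(u-cx)/f,-(v-cy)/f,-1]); o=T[:3,3]
    return (o+((zc-z)-o[0])/r[0]*r)*1000
E
python3 - <<'E'
from trav import *
d=get_image("wrist")
for zc,rv,tail in ((.0074,(252,104),(539.3,139)),(.0089,(220,104),(531,140)),(.0083,(218.5,102),(546,138)),(.0082,(217.5,101),(558,136))):
    print((px(d,*tail,.026,zc)-px(d,*rv,.036,zc))[2]-98.5)
for n in ("p1b","p2b","p3b"):
    a=np.load(f"pics/{n}.npz")["w"]; crop(a,150,80,240,235,5,n+"_z.png") if 0 else None
E
```

```text
-0.07793028460504559
8.307542575715274
13.305113568775525
17.523433817342337
```

{"method": "carry_out", "body": {
  "commands": [
    [0, 0, 0, 0, 0, 0, 110],
    [0, 0, 0, 0, 0, 0, 70],
    [0, 0, 0, 0, 0, 0, 30],
    [0, 0, 0, 0, 0, 0, 14],
    [0, 0, 0, 0, 0, 0, 14]
  ]
}}

```text
time: 7.03
tool_pos: [0.5553, -0.0075, 0.0071]
orientation: [[-0.0, 0.99, 0.141], [-0.001, 0.141, -0.99], [-1.0, -0.001, 0.001]]
ft_force: [1.2, -0.6, 0.6]
width: 0.0809
```

{"method": "carry_out", "body": {
  "commands": [
    [0, 0, 0, 0, 0, 0, 50],
    [0, 0, 0, 0, 0, 0, 85],
    [0, 0, 0, 0, 0, 0, 120],
    [0, 0, 0, 0, 0, 0, 146],
    [0, 0, 0, 0, 0, 0, 146]
  ]
}}

```text
time: 7.45
tool_pos: [0.5561, -0.0086, 0.0082]
orientation: [[0.001, 0.99, 0.14], [-0.003, 0.14, -0.99], [-1.0, 0.001, 0.004]]
ft_force: [-1.2, -2.2, 5.0]
width: 0.0368
```

```bash
python3 snap.py p4b
python3 - <<'E'
from h import *
a=np.load("pics/p4b.npz")
crop(a["t"],205,130,300,200,8,"t4b.png")
E
```

```text
7.45 [ 0.5561 -0.0086  0.0082] [-1.2 -2.2  5. ] w 36.75
```

View pics/p4b.png

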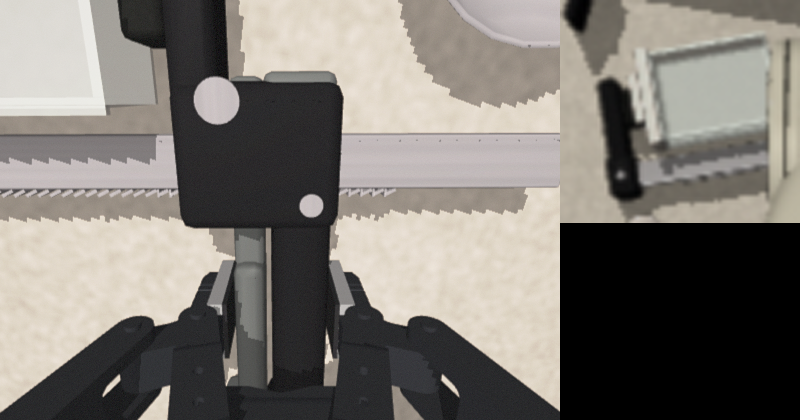

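View pics/t4b.png

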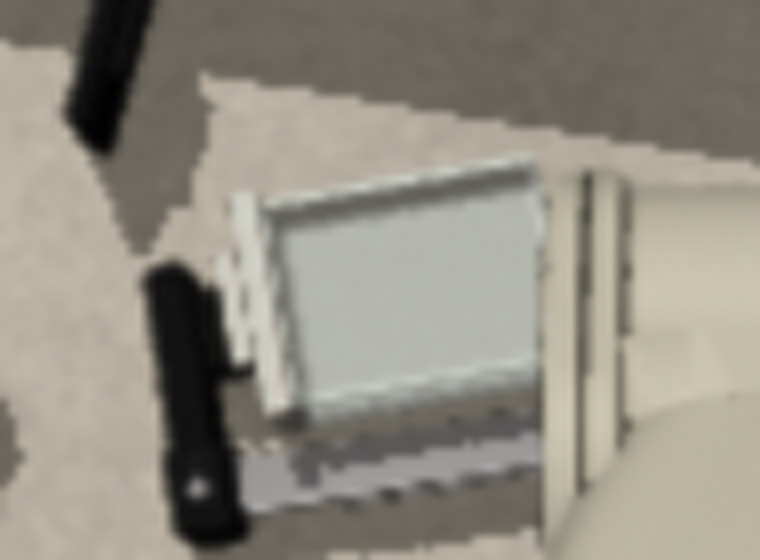

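The last-tooth end on the bar (px 360→372→384→396) gives about 12 px per 4.5 mm pump, so I can track travel with it. Pump 5 follows.

{"method": "carry_out", "body": {
  "commands": [
    [0, 0, 0, 0, 0, 0, 110],
    [0, 0, 0, 0, 0, 0, 70],
    [0, 0, 0, 0, 0, 0, 30],
    [0, 0, 0, 0, 0, 0, 14],
    [0, 0, 0, 0, 0, 0, 14]
  ]
}}

```text
time: 7.97
tool_pos: [0.5553, -0.0076, 0.0071]
orientation: [[-0.0, 0.99, 0.141], [-0.001, 0.141, -0.99], [-1.0, -0.001, 0.001]]
ft_force: [-0.1, 0.4, 0.6]
width: 0.0809
```

{"method": "carry_out", "body": {
  "commands": [
    [0, 0, 0, 0, 0, 0, 50],
    [0, 0, 0, 0, 0, 0, 85],
    [0, 0, 0, 0, 0, 0, 120],
    [0, 0, 0, 0, 0, 0, 146],
    [0, 0, 0, 0, 0, 0, 146]
  ]
}}

```text
time: 8.38
tool_pos: [0.5561, -0.0087, 0.0083]
orientation: [[0.002, 0.99, 0.14], [-0.003, 0.14, -0.99], [-1.0, 0.001, 0.004]]
ft_force: [-0.8, -3.2, 5.2]
width: 0.0367
```

```bash
python3 snap.py p5b
python3 - <<'E'
from h import *
a=np.load("pics/p5b.npz")
crop(a["t"],205,130,300,200,8,"t5b.png")
E
```

```text
8.38 [ 0.5561 -0.0087  0.0083] [-0.8 -3.2  5.2] w 36.68
```

View pics/p5b.png

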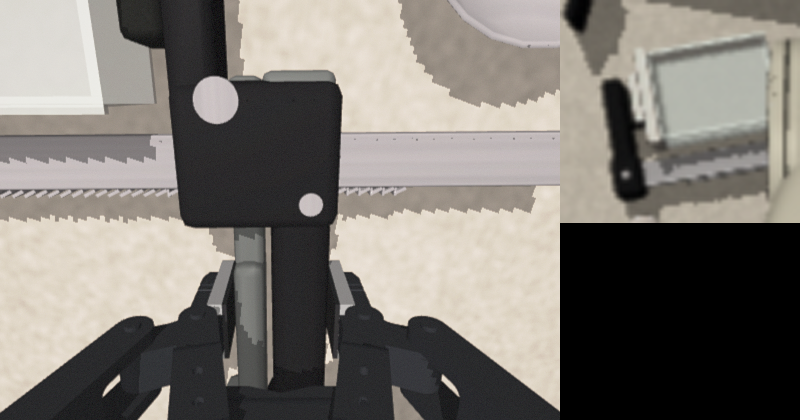

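View pics/t5b.png

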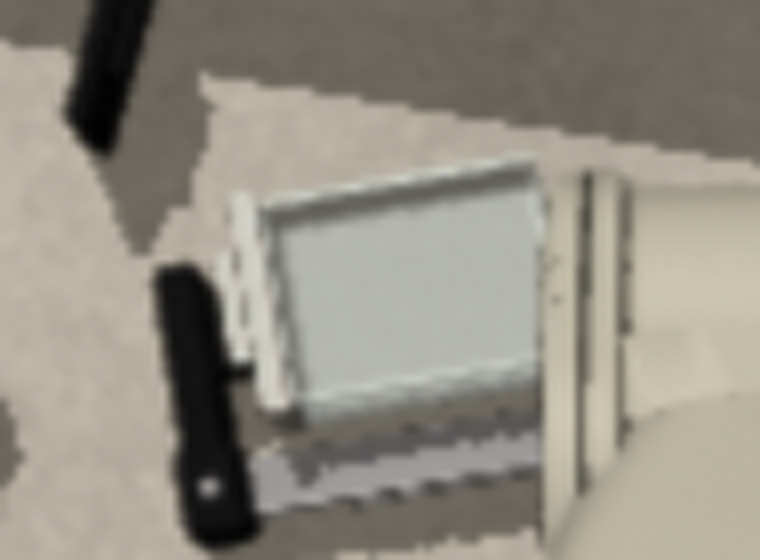

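{"method": "carry_out", "body": {
  "commands": [
    [0, 0, 0, 0, 0, 0, 110],
    [0, 0, 0, 0, 0, 0, 70],
    [0, 0, 0, 0, 0, 0, 30],
    [0, 0, 0, 0, 0, 0, 0],
    [0, 0, 0, 0, 0, 0, 0]
  ]
}}

```text
time: 8.9
tool_pos: [0.5553, -0.0075, 0.0071]
orientation: [[-0.001, 0.99, 0.141], [-0.001, 0.141, -0.99], [-1.0, -0.001, 0.001]]
ft_force: [0.5, 0.6, -0.2]
width: 0.0854
```

{"method": "carry_out", "body": {
  "commands": [
    [-1, 0, 0, 0, 0, 0, 0],
    [-3, 0, 0, 0, 0, 0, 0],
    [-3, 0, 0, 0, 0, 0, 0],
    [-3, 0, 0, 0, 0, 0, 0],
    [-2, 0, 0, 0, 0, 0, 0]
  ]
}}

```text
time: 9.32
tool_pos: [0.5567, -0.0074, 0.1312]
orientation: [[0.004, 0.99, 0.141], [-0.001, 0.141, -0.99], [-1.0, 0.004, 0.001]]
ft_force: [-0.2, -0.1, -0.0]
width: 0.0854
```

{"method": "carry_out", "body": {
  "commands": [
    [0, 1, -2, 0, 0, 0, 0],
    [0, 2, -3, 0, 0, 0, 0],
    [0, 2, -3, 0, 0, 0, 0],
    [0, 1, -2, 0, 0, 0, 0],
    [0, 0, 0, 0, 0, 0, 0]
  ]
}}

```text
time: 9.73
tool_pos: [0.6034, 0.0972, 0.1281]
orientation: [[0.002, 0.988, 0.157], [0.006, 0.157, -0.988], [-1.0, 0.003, -0.006]]
ft_force: [-0.0, 0.0, 0.1]
width: 0.085
```

```bash
python3 - <<'E'
from h import *
s=get_state();print(s["time"],s["tool_pos"],s["orientation"].round(3),s["width"])
d=get_image("wrist");np.savez("pics/look.npz",w=d["image"],p=s["tool_pos"],R=s["orientation"]);crop(d["image"],0,0,560,420,1.4,"look.png")
crop(d["image"],80,0,330,190,3.2,"lookc.png")
E
```

```text
9.7333 [0.60340901 0.09716712 0.12812452] [[ 0.002  0.988  0.157]
 [ 0.006  0.157 -0.988]
 [-1.     0.003 -0.006]] 0.08501559338610407
```

View pics/look.png

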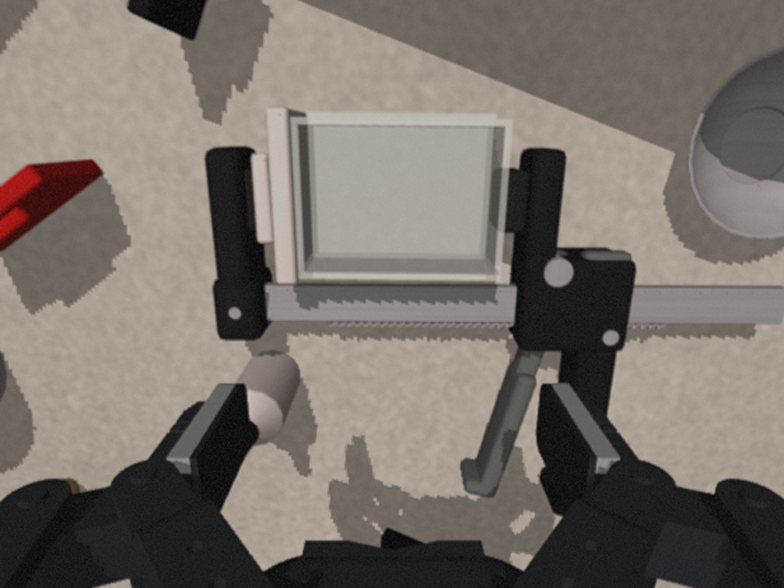

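View pics/lookc.png

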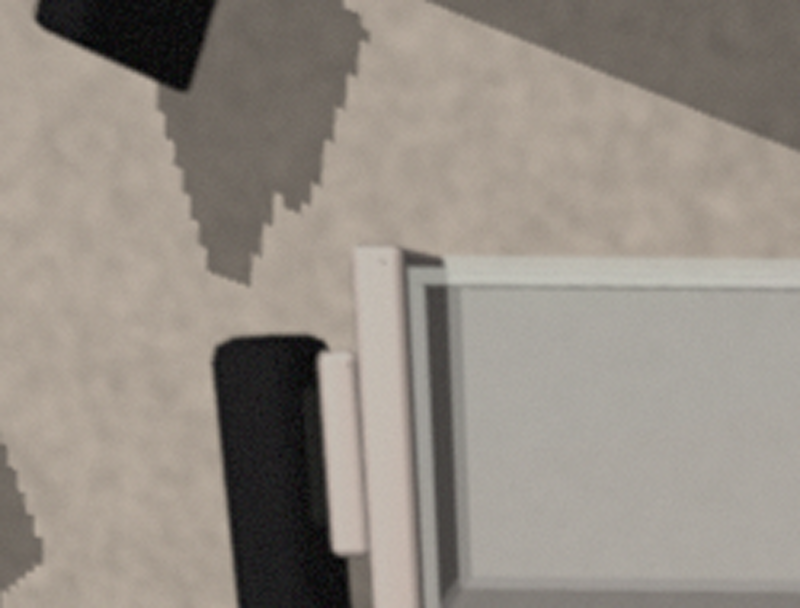

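```bash
python3 - <<'E'
from h import *
d=get_image("wrist");s=get_state();print(s["time"],s["tool_pos"])
crop(d["image"],140,60,220,240,4.4,"lk1.png")
crop(d["image"],320,60,450,240,4.4,"lk2.png")
E
```

```text
9.8333 [0.60157368 0.0940297  0.12756639]
```

View pics/lk1.png

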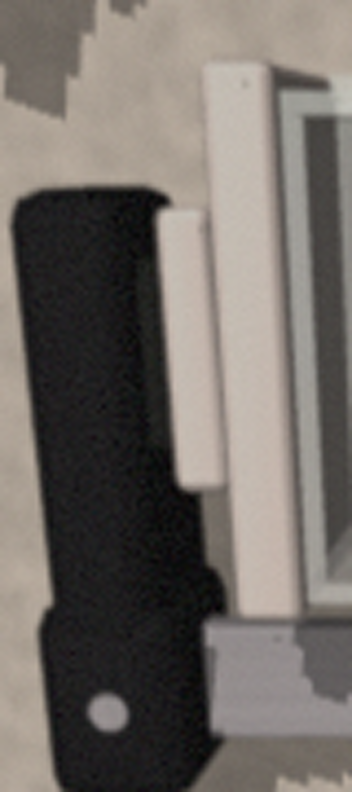

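View pics/lk2.png

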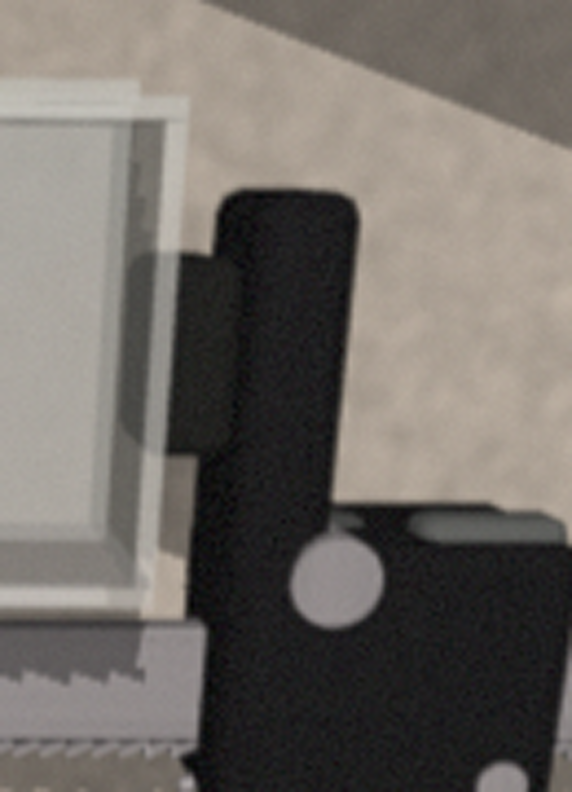

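```bash
python3 - <<'E'
from h import *
d=get_image("wrist");s=get_state()
th=np.radians(8.2);yh=np.array([-np.sin(th),np.cos(th),0])
P=lambda x,y,x0,z: ray(d,(x0+x/4.4,60+y/4.4),z,s)@yh*1000
fr=P(223,350,140,.05); 
for zj in(.031,.034,.036): print(zj,"jaw-front",P(186,350,140,zj)-fr)
print("front inner", P(280,350,140,.05), "front outer",fr)
print("drawer: open end",P(285,350,140,.046),P(297,350,140,.046)," rear outer",P(172,330,320,.046))
print("head arm inner",P(218,240,320,.036),P(205,450,320,.036), "jaw", P(186,350,140,.036))
print("head pad face z=.031", [P(x,350,320,.031) for x in(125,150,175)], "z=.005",P(125,350,320,.005))
E
```

```text
0.031 jaw-front 10.42515342736727
0.034 jaw-front 9.595298252732015
0.036 jaw-front 9.042061469641872
front inner 55.62851344074513 front outer 63.590064113033
drawer: open end 55.78591653050272 54.07978474046829  rear outer -40.35425515194578
head arm inner -48.16516198909213 -48.8548915313816 jaw 72.63212558267487
head pad face z=.031 [np.float64(-36.69555191034036), np.float64(-40.473716819523375), np.float64(-44.25134633468059)] z=.005 -41.51960834319724
```

```bash
python3 - <<'E'
from h import *
d=get_image("wrist");s=get_state()
I=d["image"].astype(float)
c=np.clip(I[60:240,130:230]*3.0,0,255).astype(np.uint8); crop(c,0,0,100,180,4.4,"lk3.png")
c=np.clip(I[60:240,320:450]*3.0,0,255).astype(np.uint8); crop(c,0,0,130,180,4.4,"lk4.png")
E
```

```text
(no output)
```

View pics/lk3.png

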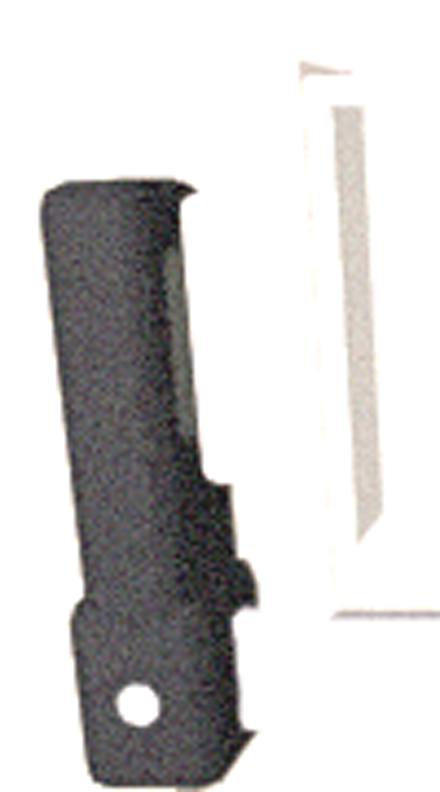

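View pics/lk4.png

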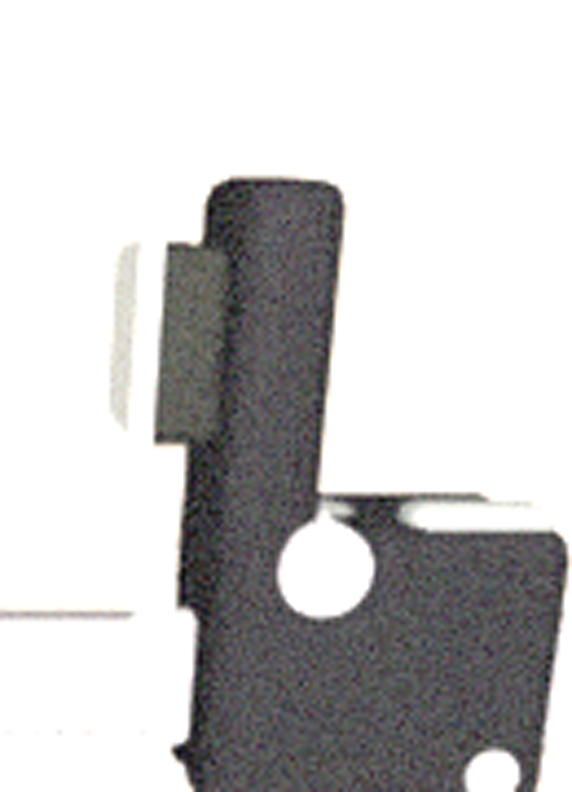

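```bash
python3 - <<'E'
from h import *
d=get_image("wrist");s=get_state()
th=np.radians(8.2);yh=np.array([-np.sin(th),np.cos(th),0])
P=lambda u,v,z: ray(d,(u,v),z,s)@yh*1000
fr=P(140+223/4.4,139.5,.05)
for z in(.031,.034,.036):
  j=P(169.1,139.5,z);h=P(370.5,139.5,z);print(z,j-fr-17,j,h,j-h)
E
```

```text
0.031 2.2369078161272142 82.15827175235363 -52.06831025260194 134.22658200495556
0.034 1.2955112279859406 81.21687516421235 -51.329165707399035 132.54604087161138
0.036 0.6679135025584344 80.58927743878485 -50.83640267726378 131.42568011604862
```

The close look shows the stack nearly closed. The pad-to-front gap is about 1–2 mm and the front is square to the drawer, which agrees with about 26 mm of travel. I'll go back for pump 6.

{"method": "carry_out", "body": {
  "commands": [
    [0, -1, 2, 0, 0, 0, 0],
    [0, -2, 3, 0, 0, 0, 0],
    [0, -2, 3, 0, 0, 0, 0],
    [0, -1, 2, 0, 0, 0, 0],
    [0, 0, 0, 0, 0, 0, 0]
  ]
}}

```text
time: 10.4
tool_pos: [0.5551, -0.0192, 0.127]
orientation: [[-0.003, 0.989, 0.146], [0.003, 0.146, -0.989], [-1.0, -0.002, -0.004]]
ft_force: [0.2, 0.6, 0.8]
width: 0.0853
```

```bash
python3 snap.py r1; python3 -c "
from h import *
print(get_state()['orientation'].round(4))"
```

```text
10.4 [ 0.5551 -0.0192  0.127 ] [0.2 0.6 0.8] w 85.28
[[-4.000e-04  9.889e-01  1.488e-01]
 [ 5.400e-03  1.488e-01 -9.889e-01]
 [-1.000e+00  4.000e-04 -5.400e-03]]
```

View pics/r1.png

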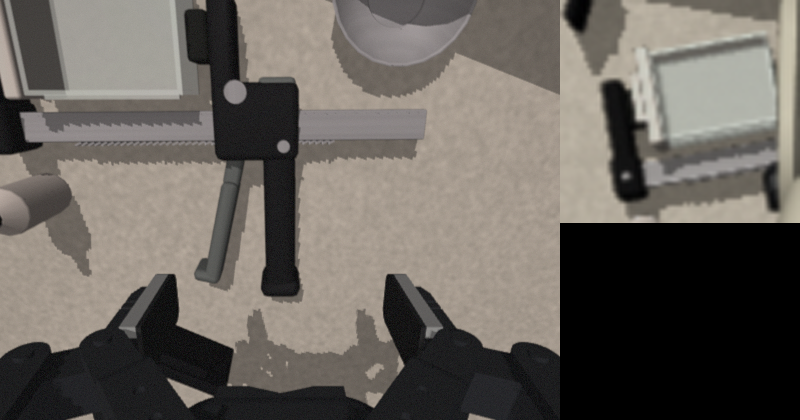

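{"method": "carry_out", "body": {
  "commands": [
    [0, 0.2, -0.6, 0.007, 0, 0, 0],
    [0, 0, -0.6, 0, 0, 0, 0],
    [2, 0, 0, 0, 0, 0, 0],
    [2, 0, 0, 0, 0, 0, 0],
    [1, 0, 0, 0, 0, 0, 0]
  ]
}}

```text
time: 10.92
tool_pos: [0.5568, 0.0001, 0.0748]
orientation: [[-0.004, 0.989, 0.148], [0.005, 0.148, -0.989], [-1.0, -0.003, -0.006]]
ft_force: [-0.3, 0.8, 0.0]
width: 0.0854
```

{"method": "carry_out", "body": {
  "commands": [
    [0, 0, 0, 0, 0, 0, 0],
    [0, 0, 0, 0, 0, 0, 0],
    [0, 0, 0, 0, 0, 0, 0],
    [0, 0, 0, 0, 0, 0, 0],
    [0, 0, 0, 0, 0, 0, 0]
  ]
}}

```text
time: 11.33
tool_pos: [0.5588, -0.0017, 0.078]
orientation: [[0.001, 0.989, 0.146], [0.005, 0.146, -0.989], [-1.0, 0.002, -0.005]]
ft_force: [-0.1, 0.3, -0.4]
width: 0.0855
```

```bash
python3 snap.py r2
```

```text
11.33 [ 0.5588 -0.0017  0.078 ] [-0.1  0.3 -0.4] w 85.47
```

View pics/r2.png

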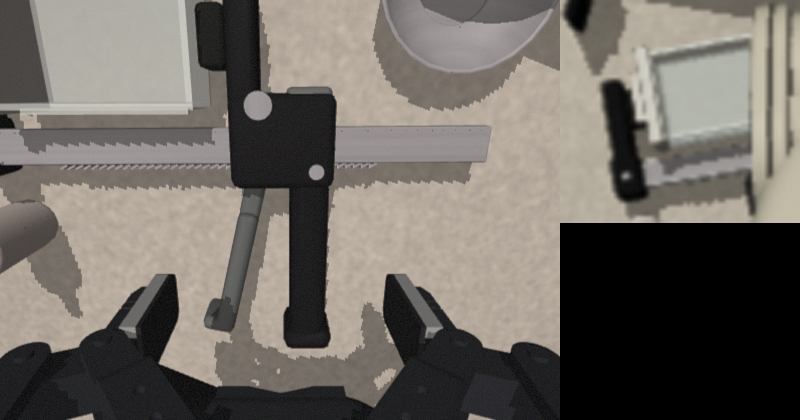

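{"method": "carry_out", "body": {
  "commands": [
    [0, -0.4, 0.55, 0, 0, 0, 0],
    [1.5, 0, 0, 0, 0, 0, 0],
    [2, 0, 0, 0, 0, 0, 0],
    [2, 0, 0, 0, 0, 0, 0],
    [1.5, 0, 0, 0, 0, 0, 0]
  ]
}}

```text
time: 11.85
tool_pos: [0.5539, -0.008, 0.0058]
orientation: [[-0.002, 0.989, 0.145], [0.005, 0.145, -0.989], [-1.0, -0.001, -0.005]]
ft_force: [-0.1, -0.2, -1.4]
width: 0.0858
```

{"method": "carry_out", "body": {
  "commands": [
    [0, 0, 0, 0, 0, 0, 0],
    [0, 0, 0, 0, 0, 0, 10],
    [0, 0, 0, 0, 0, 0, 14],
    [0, 0, 0, 0, 0, 0, 14],
    [0, 0, 0, 0, 0, 0, 14]
  ]
}}

```text
time: 12.27
tool_pos: [0.5557, -0.0075, 0.0082]
orientation: [[0.002, 0.989, 0.146], [0.005, 0.146, -0.989], [-1.0, 0.002, -0.005]]
ft_force: [1.0, 0.0, 0.6]
width: 0.0805
```

```bash
python3 snap.py r3
```

```text
12.27 [ 0.5557 -0.0075  0.0082] [1.  0.  0.6] w 80.48
```

View pics/r3.png

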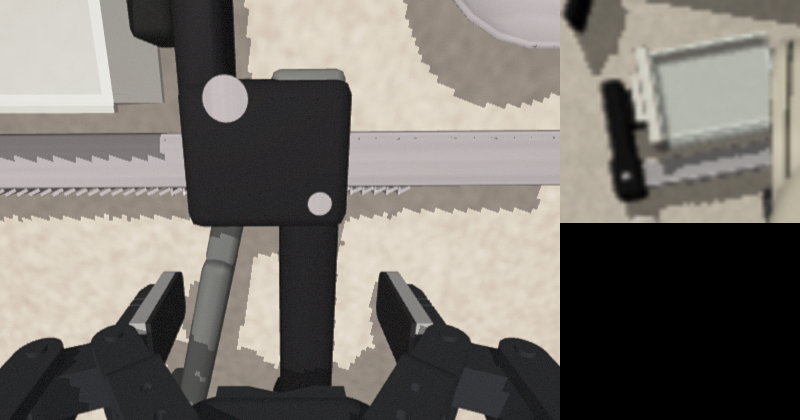

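{"method": "carry_out", "body": {
  "commands": [
    [0, 0, 0, 0, 0, 0, 50],
    [0, 0, 0, 0, 0, 0, 85],
    [0, 0, 0, 0, 0, 0, 115],
    [0, 0, 0, 0, 0, 0, 128],
    [0, 0, 0, 0, 0, 0, 128]
  ]
}}

```text
time: 12.78
tool_pos: [0.5557, -0.0091, 0.0085]
orientation: [[0.002, 0.989, 0.145], [0.001, 0.145, -0.989], [-1.0, 0.002, -0.001]]
ft_force: [-1.1, -3.9, 8.2]
width: 0.043
```

```bash
python3 snap.py p6a
```

```text
12.78 [ 0.5557 -0.0091  0.0085] [-1.1 -3.9  8.2] w 43.0
```

{"method": "carry_out", "body": {
  "commands": [
    [0, 0, 0, 0, 0, 0, 133],
    [0, 0, 0, 0, 0, 0, 138],
    [0, 0, 0, 0, 0, 0, 142],
    [0, 0, 0, 0, 0, 0, 146],
    [0, 0, 0, 0, 0, 0, 146]
  ]
}}

```text
time: 13.3
tool_pos: [0.556, -0.0105, 0.0091]
orientation: [[0.003, 0.99, 0.143], [-0.001, 0.143, -0.99], [-1.0, 0.003, 0.002]]
ft_force: [-3.0, -7.3, 10.6]
width: 0.0372
```

```bash
python3 snap.py p6b; python3 - <<'E'
from h import *
o=[]
for n in("p5b","p6a","p6b"):
    a=np.load(f"pics/{n}.npz"); c=a["t"][140:200,225:285]; o.append(cv2.resize(c,None,fx=4.4,fy=4.4,interpolation=cv2.INTER_CUBIC))
o1=np.hstack(o)
o=[]
for n in("p5b","p6a","p6b"):
    a=np.load(f"pics/{n}.npz"); o.append(cv2.resize(a["w"][60:240,120:440],None,fx=0.82*3,fy=.82*3)[int(100*2.46):int(150*2.46)])
o2=np.vstack(o); o2=o2[:,:o1.shape[1]] if o2.shape[1]>=o1.shape[1] else np.pad(o2,((0,0),(0,o1.shape[1]-o2.shape[1]),(0,0)))
cv2.imwrite("pics/cmp6.png",np.vstack([o1,o2])[:,:,::-1])
E
```

```text
13.3 [ 0.556  -0.0105  0.0091] [-3.  -7.3 10.6] w 37.25
```

View pics/cmp6.png

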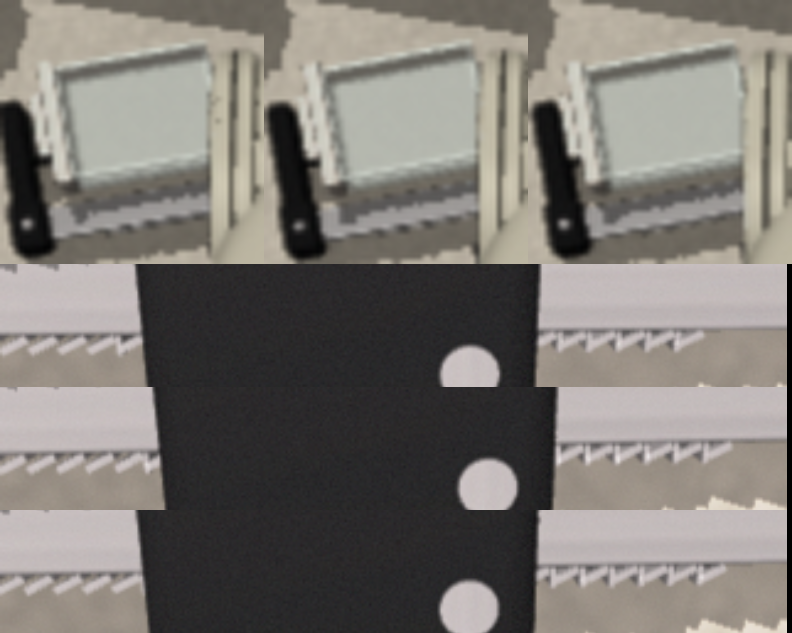

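View pics/p6b.png

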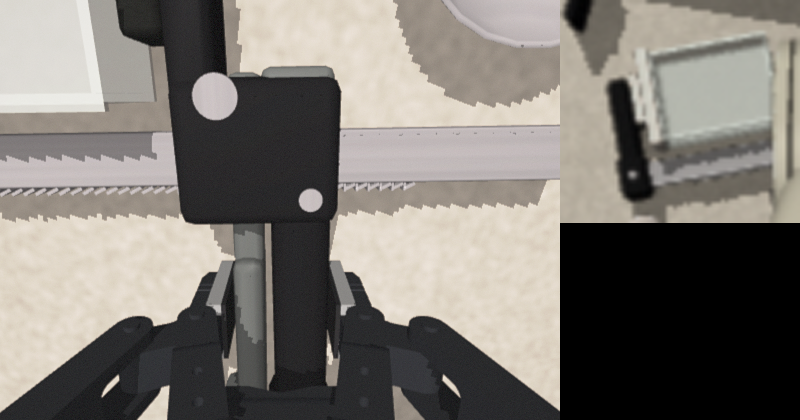

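The front is now seated, with the stack closing. Next: release, then a final partial squeeze in small steps.

{"method": "carry_out", "body": {
  "commands": [
    [0, 0, 0, 0, 0, 0, 110],
    [0, 0, 0, 0, 0, 0, 70],
    [0, 0, 0, 0, 0, 0, 30],
    [0, 0, 0, 0, 0, 0, 12],
    [0, 0, 0, 0, 0, 0, 12]
  ]
}}

```text
time: 13.82
tool_pos: [0.5542, -0.0074, 0.0064]
orientation: [[-0.002, 0.989, 0.146], [0.005, 0.146, -0.989], [-1.0, -0.001, -0.005]]
ft_force: [0.1, 1.0, -0.2]
width: 0.0814
```

```bash
python3 snap.py p6c
```

```text
13.82 [ 0.5542 -0.0074  0.0064] [ 0.1  1.  -0.2] w 81.39
```

View pics/p6c.png

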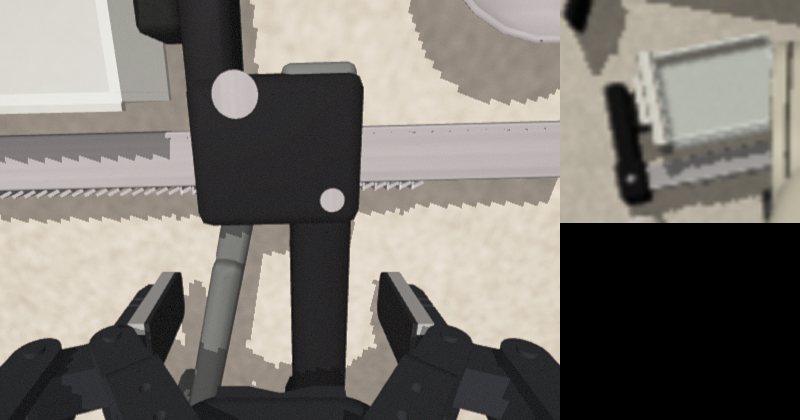

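```bash
python3 - <<'E'
from h import *
o=[]
for n in("p5b","r3","p6a","p6b","p6c"):
    a=np.load(f"pics/{n}.npz"); o.append(cv2.resize(a["w"][180:213,295:435],None,fx=5.6,fy=3.6,interpolation=cv2.INTER_CUBIC))
cv2.imwrite("pics/cmp7.png",np.vstack(o)[:,:,::-1])
o=[]
for n in("p5b","r3","p6b","p6c"):
    a=np.load(f"pics/{n}.npz"); o.append(cv2.resize(a["t"][145:195,225:270],None,fx=8.5,fy=5.9,interpolation=cv2.INTER_CUBIC))
cv2.imwrite("pics/cmp8.png",np.vstack([np.hstack(o[:2]),np.hstack(o[2:])])[:,:,::-1])
E
```

```text
(no output)
```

View pics/cmp7.png

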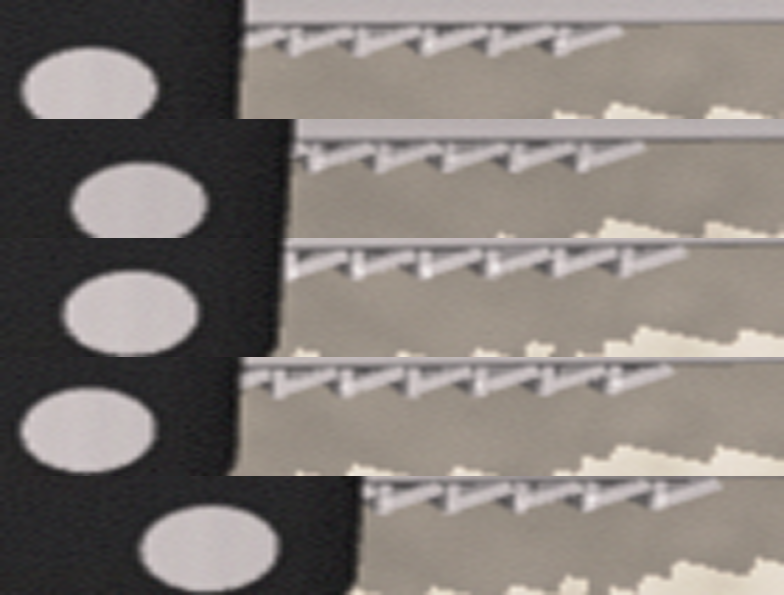

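View pics/cmp8.png

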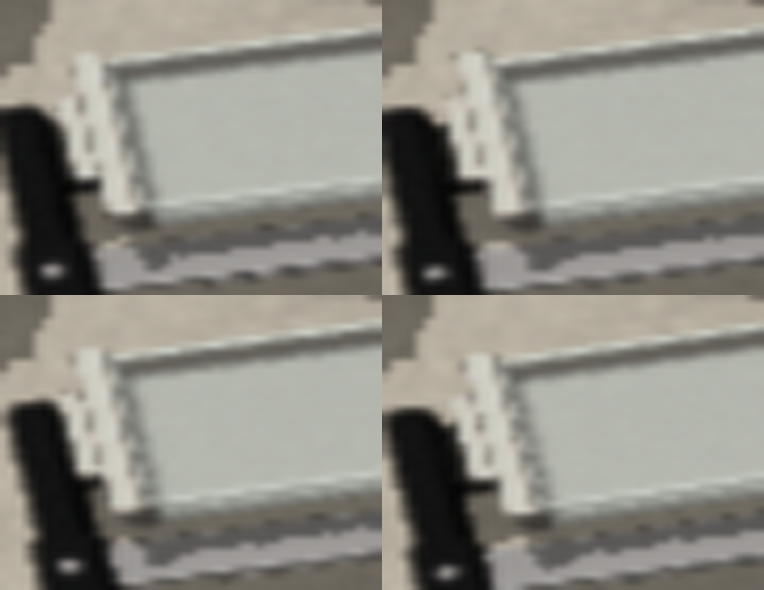

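```bash
python3 - <<'E'
from h import *
ns=("p1b","p1c","p2b","p3b","p4b","p5b","r3","p6a","p6b","p6c")
o=[]
for n in ns:
    w=np.load(f"pics/{n}.npz")["w"]; g=cv2.cvtColor(w,cv2.COLOR_RGB2GRAY)
    _,b=cv2.threshold(g,110,255,cv2.THRESH_BINARY)
    k,l,st,ce=cv2.connectedComponentsWithStats(b)
    r=[(ce[i].round(2),st[i,4]) for i in range(1,k) if 250<st[i,4]<2500 and 0.85<st[i,2]/st[i,3]<1.2 and 180<ce[i][0]<360]
    print(n,[(*c,a) for c,a in r])
    x0=325
    s=cv2.resize(w[176:198,x0:x0+112],None,fx=7,fy=5,interpolation=cv2.INTER_CUBIC)[20:95]; cv2.putText(s,n,(600,70),0,.5,(255,0,0)); o.append(s[:58] if 0 else s)
im=np.vstack(o); print(im.shape); cv2.imwrite("pics/strips.png",im[:600,:,::-1]); cv2.imwrite("pics/strips2.png",im[600:,:,::-1])
E
```

```text
p1b [(np.float64(312.25), np.float64(209.04), np.int32(432)), (np.float64(247.88), np.float64(252.13), np.int32(538))]
p1c [(np.float64(320.43), np.float64(206.88), np.int32(448))]
p2b [(np.float64(311.71), np.float64(207.01), np.int32(440)), (np.float64(247.89), np.float64(250.85), np.int32(530))]
p3b [(np.float64(311.31), np.float64(206.05), np.int32(441)), (np.float64(247.36), np.float64(249.85), np.int32(557))]
p4b [(np.float64(310.89), np.float64(205.26), np.int32(442))]
p5b [(np.float64(310.46), np.float64(204.42), np.int32(447))]
r3 [(np.float64(319.3), np.float64(203.24), np.int32(440))]
p6a [(np.float64(317.75), np.float64(200.34), np.int32(447))]
p6b [(np.float64(310.26), np.float64(199.87), np.int32(444))]
p6c [(np.float64(331.85), np.float64(199.64), np.int32(467))]
(750, 784, 3)
```

View pics/strips.png

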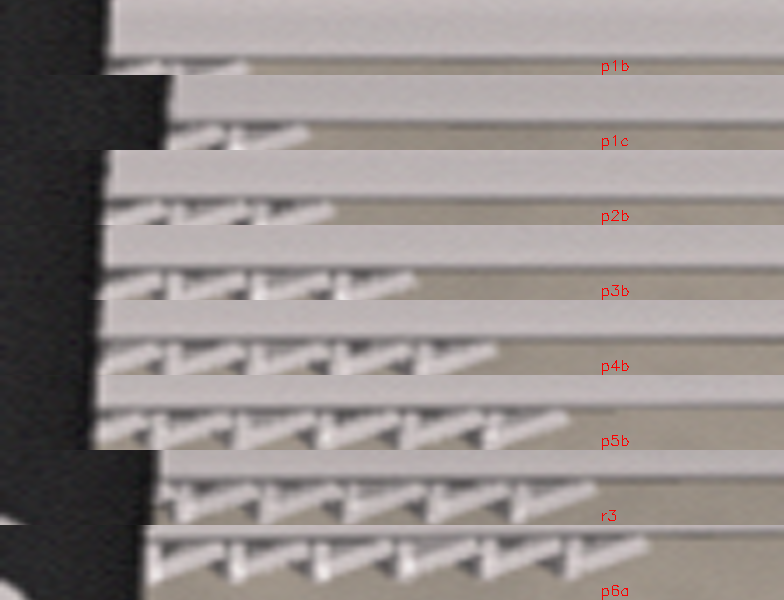

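View pics/strips2.png

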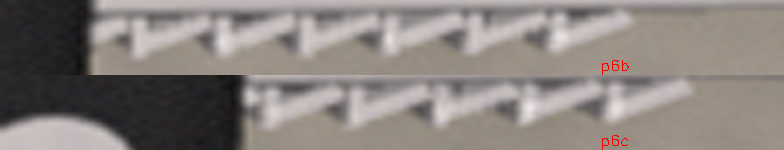

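Tooth tracking with the parallax corrected shows two things:
- The released jaw settles back to the same place after pumps 5 and 6, so the pad was already pressed at both.
- Pump 6 at full squeeze was about 5 to 6 mm in, and its half-way point (count 128) was about 4 mm.

The jaw therefore did not start at zero travel. I'll repeat the same tooth in small steps toward count 128.

{"method": "carry_out", "body": {
  "commands": [
    [0, 0, 0, 0, 0, 0, 40],
    [0, 0, 0, 0, 0, 0, 70],
    [0, 0, 0, 0, 0, 0, 95],
    [0, 0, 0, 0, 0, 0, 112],
    [0, 0, 0, 0, 0, 0, 112]
  ]
}}

```text
time: 14.33
tool_pos: [0.555, -0.0089, 0.0076]
orientation: [[0.0, 0.989, 0.145], [0.002, 0.145, -0.989], [-1.0, 0.0, -0.002]]
ft_force: [-1.2, -4.1, 5.4]
width: 0.0479
```

```bash
cat > strip.py <<'E'
import sys
from h import *
o=[]
for n in sys.argv[1:]:
    w=np.load(f"pics/{n}.npz")["w"]; g=cv2.cvtColor(w,cv2.COLOR_RGB2GRAY)
    _,b=cv2.threshold(g,110,255,cv2.THRESH_BINARY)
    k,l,st,ce=cv2.connectedComponentsWithStats(b)
    print(n,[ce[i].round(2) for i in range(1,k) if 250<st[i,4]<2500 and 0.85<st[i,2]/st[i,3]<1.2 and 290<ce[i][0]<360])
    o.append(cv2.resize(w[170:200,325:437],None,fx=7,fy=4,interpolation=cv2.INTER_CUBIC))
cv2.imwrite("pics/s_"+sys.argv[-1]+".png",np.vstack(o)[:,:,::-1])
E
python3 snap.py p7a; python3 strip.py r3 p6a p6b p6c p7a
```

```text
14.33 [ 0.555  -0.0089  0.0076] [-1.2 -4.1  5.4] w 47.87
r3 [array([319.3 , 203.24])]
p6a [array([317.75, 200.34])]
p6b [array([310.26, 199.87])]
p6c [array([331.85, 199.64])]
p7a [array([325.17, 199.8 ])]
```

View pics/s_p7a.png

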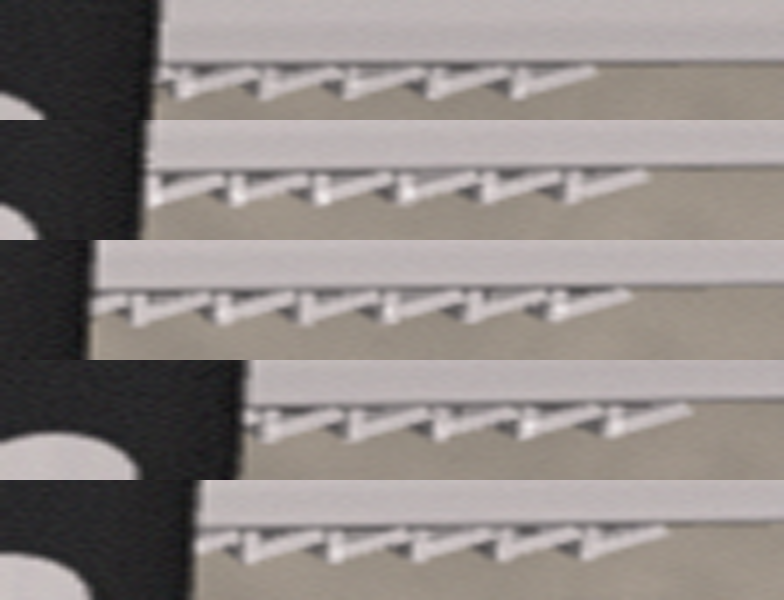

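View pics/p7a.png

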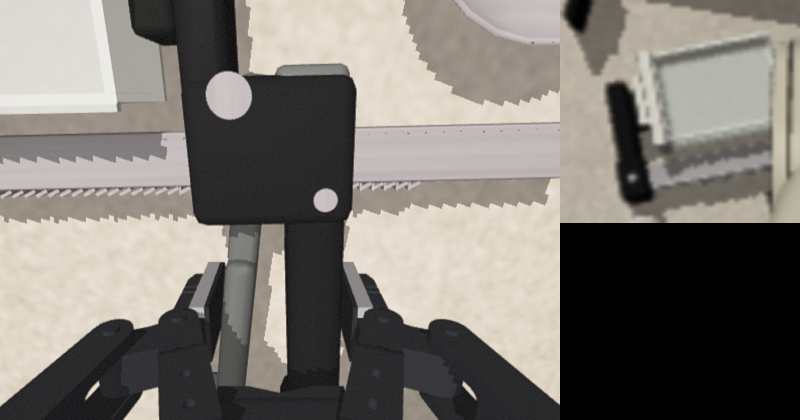

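{"method": "carry_out", "body": {
  "commands": [
    [0, 0, 0, 0, 0, 0, 116],
    [0, 0, 0, 0, 0, 0, 120],
    [0, 0, 0, 0, 0, 0, 124],
    [0, 0, 0, 0, 0, 0, 127],
    [0, 0, 0, 0, 0, 0, 127]
  ]
}}

```text
time: 14.85
tool_pos: [0.5552, -0.0101, 0.0083]
orientation: [[0.001, 0.99, 0.144], [-0.0, 0.144, -0.99], [-1.0, 0.001, 0.0]]
ft_force: [-2.4, -6.7, 9.6]
width: 0.0434
```

```bash
python3 snap.py p7b; python3 strip.py p6a p6b p6c p7a p7b;  python3 - <<'E'
from h import *
o=[]
for n in("p1c","p4b","p6c","p7b"):
    a=np.load(f"pics/{n}.npz"); o.append(cv2.resize(a["t"][145:195,215:270],None,fx=7,fy=5.9,interpolation=cv2.INTER_CUBIC))
cv2.imwrite("pics/cmp9.png",np.vstack([np.hstack(o[:2]),np.hstack(o[2:])])[:,:,::-1])
E
```

```text
14.85 [ 0.5552 -0.0101  0.0083] [-2.4 -6.7  9.6] w 43.4
p6a [array([317.75, 200.34])]
p6b [array([310.26, 199.87])]
p6c [array([331.85, 199.64])]
p7a [array([325.17, 199.8 ])]
p7b [array([318.47, 199.04])]
```

View pics/s_p7b.png

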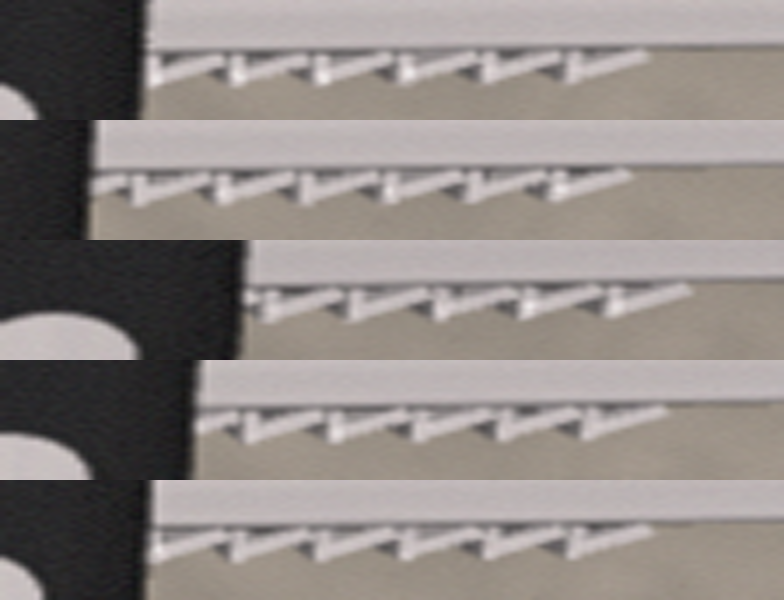

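View pics/cmp9.png

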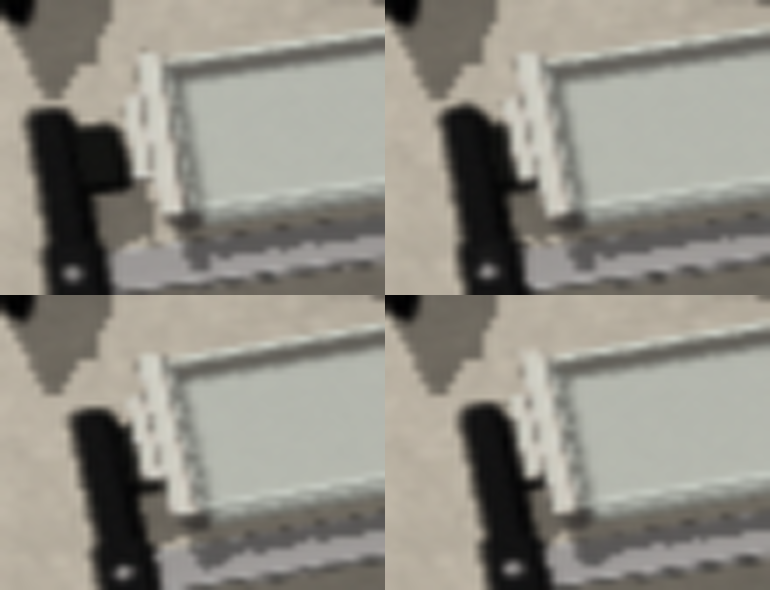

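View pics/p7b.png

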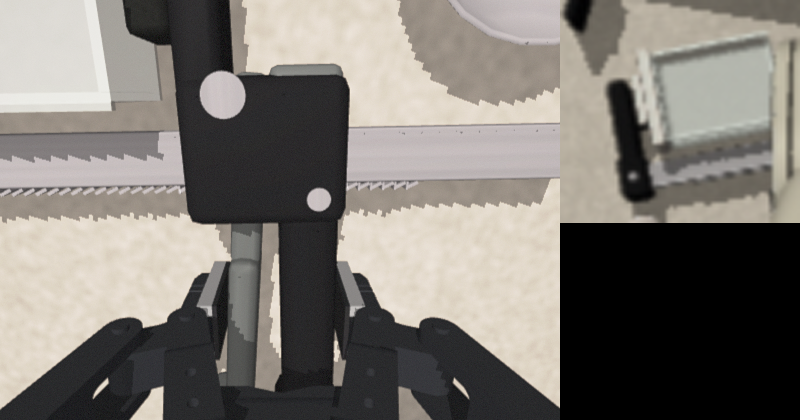

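{"method": "carry_out", "body": {
  "commands": [
    [0, 0, 0, 0, 0, 0, 127],
    [0, 0, 0, 0, 0, 0, 127],
    [0, 0, 0, 0, 0, 0, 127],
    [0, 0, 0, 0, 0, 0, 127],
    [0, 0, 0, 0, 0, 0, 127]
  ]
}}

```text
time: 15.37
tool_pos: [0.5552, -0.0101, 0.0083]
orientation: [[0.001, 0.99, 0.144], [-0.0, 0.144, -0.99], [-1.0, 0.001, 0.0]]
ft_force: [-3.7, -6.6, 9.8]
width: 0.0435
```

{"method": "carry_out", "body": {
  "commands": [
    [0, 0, 0, 0, 0, 0, 127],
    [0, 0, 0, 0, 0, 0, 127],
    [0, 0, 0, 0, 0, 0, 127],
    [0, 0, 0, 0, 0, 0, 127],
    [0, 0, 0, 0, 0, 0, 127]
  ]
}}

```text
time: 15.78
tool_pos: [0.5552, -0.0101, 0.0083]
orientation: [[0.001, 0.99, 0.144], [-0.0, 0.144, -0.99], [-1.0, 0.001, 0.0]]
ft_force: [-2.3, -6.5, 9.7]
width: 0.0433
```

```bash
python3 snap.py p7c; python3 strip.py p7b p7c; python3 - <<'E'
from h import *
d=get_image("scene");crop(d["image"],245,170,385,275,5,"sceneF.png")
E
```

```text
15.78 [ 0.5552 -0.0101  0.0083] [-2.3 -6.5  9.7] w 43.25
p7b [array([318.47, 199.04])]
p7c [array([318.52, 199.12])]
```

View pics/s_p7c.png

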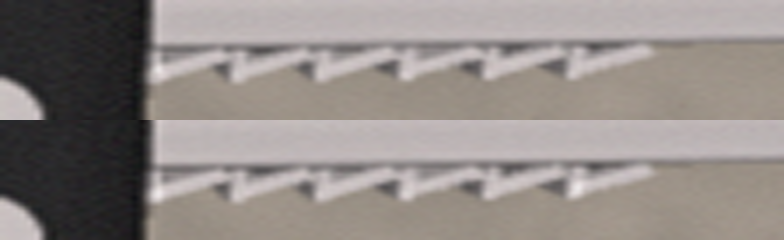

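View pics/sceneF.png

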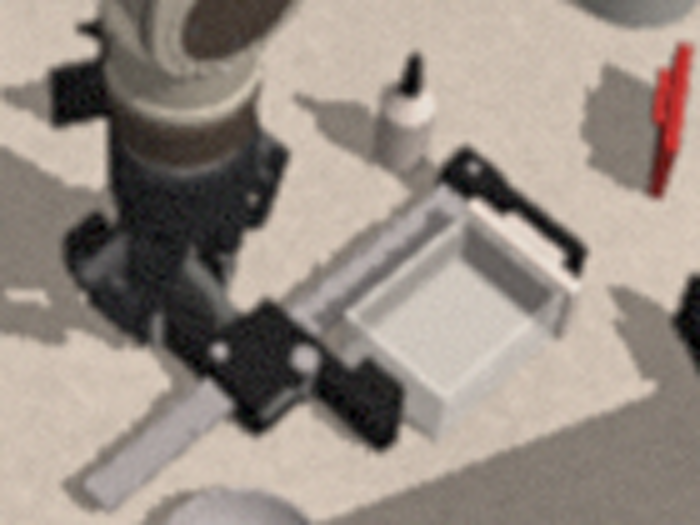

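```bash
python3 -c "
from plant import *
print(finish_job())"
```

```text
the job is handed in; nothing more can be done
None
```

I handed the job in with the clamp's trigger held squeezed at count 127, finger opening about 43 mm. I estimate the soft pad is pressed in 3.3–4.4 mm, about 12–15 N. No force reading confirms that figure.

**What I did:** I pumped the clamp through six squeezes. I then re-squeezed on the last tooth and stopped part-way. The fingers touched only the grip and the trigger throughout.

**Last checks:**
- **Hold:** readings were steady over about 0.9 s. The rivet moved less than 0.1 px, the teeth showed no visible shift, and the finger opening stayed at 43.3–43.5 mm.
- **Front and drawer:** the scene picture shows the front closed up square on the drawer, with the clamp lying flat.
- **Bystanders:** those in the last pictures, the glue bottle and scourer dish, look unmoved. I did not re-check the others at the end.

**Where the checks disagreed:**
- **Jaw travel:** counting from zero gave only about 26 mm after pump 5. The jaw's slide-back on release showed it was already pressing by then, and the first picture put the pads about 127 mm apart, not 135. I concluded the jaw did not start wide open.
- **How I set the squeeze:** I set the final pressure from that slide-back. A rough top-view measurement agreed, with about 13 mm from jaw to front where an unpressed pad would leave 17 mm.
- **Highest pressure:** pump 6 at full squeeze probably reached 5–6 mm (about 18–22 N), below the 26 N crack limit.

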